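Set the length stop to a sample profile

ROBOT

A 7-joint arm with a two-finger parallel gripper is mounted at the origin on the work surface; the furniture and walls round the work are solid. World frame = base frame: x ahead of the robot, y to its left, z up, the work surface at z = 0. Lengths are in mm, angles in rad, forces in N, time in s.
With the tool pointing down it reaches from about 400 to 900 mm from the base axis. Payload 5.5 kg.
Tool frame: the origin (TCP) lies at the centre of the arm's flange, where the gripper is bolted on; the fingertips stand env.tcp_to_tips ahead of it and the grasp point (between the pads) lies 155 mm ahead of it (env.tcp_to_tips is the distance from the TCP to the fingertips, in mm); y points along the fingers, x is the direction in which the jaws open and shut, and the axes are right-handed (so a half turn about y gives the same grasp; the last joint's range is limited). The gripper opens to 85 mm and grips with 20 to 120 N. Pads are 22 mm wide; open, the fingers measure 114 mm over their backs; the gripper's body (76 mm by 85 mm) begins 54 mm behind the grasp point. The pads swing forward as they close: fully open they stand 13 mm farther back than shut.
Start: joints at [-0.966, 0.501, -0.427, 1.55, 0.221, 1.138, -0.21], TCP at [217.837, 612.408, 404.71] pointing down, gripper open.
Joint ranges: [-2.88, 2.88], [-0.31, 2.03], [-1.54, 1.56], [0.2, 2.42], [-1.41, 4.55], [0.19, 2.02], [-2.57, 2.57]. Speed limits (rad/s): [2.57, 2.57, 3.14, 3.14, 3.14, 3.14, 3.14].

INTERFACE

Orientations are given as a unit quaternion [x, y, z, w].
In Python, from plant import readout, eyes, ticket, env gives the robot as it stands.
- The arm moves only by the shell command python3 -m pendant 'ROWS'. ROWS is JSON, one flat list of numbers, 5 for each row, row after row: the closure, from 0 (fully open) to 1 (shut), then the shift along the world's x, y, z in cm, then the turn about the world's z in rad. In form: [jaw, tx, ty, tz, spin, jaw, tx, ty, tz, spin, ...]. A call has 1 to 12 rows; each row is the pose to reach, as a shift and turn from the pose commanded when the call began; what a row does not reach only later rows make up. A row lasts 1/8 s, in which the tool goes at most 62.5 mm and 10.7 degrees, less where a joint would pass 70% of its speed; a pose out of reach is approached as far as the arm can. A call with a gripper value outside its range is refused whole. The fingers move at their own pace and stop on an object; the grip force is fixed at half the most. Time passes only in rows, so rows that repeat a pose let the fingers close. It gives the time, the measured TCP pose, the force and the opening at its end, in the units of the state.
- readout.get_state(): the state, without advancing time (a new reading comes with each control period).
- eyes.get_image(name): name is "scene" or "side" or "wrist"; returns the picture (480x640x3 uint8, red, green, blue); there is no depth.
- eyes.camera_model(name): a dict with "intrinsics" (3x3 intrinsics, pixels), "extrinsics" (4x4, takes a point from world to camera coordinates). Camera axes: x right, y up, looking along -z (the intrinsics and any distortion apply to the point x, -y, -z); pixel columns grow to the right and rows downward; lengths in mm; the calibration is good to about 2 mm. A picture is of the moment at which its call begins: read the wrist's pose just before it. camera_model takes no time and is no camera call; for the wrist camera it gives the pose at the moment of the call.
- ticket.hand_in(): hands the job in, once; it reports no verdict.
The state is a dict: "t": time; "joints": joint angles; "joint_vel": joint speeds; "effort": joint torques, N m; "ee_pos": TCP position; "eef_rot": TCP orientation; "force": force on the tool from outside, world axes, zero at the start; "moment": the same for the moment, N m; "gripper_width": opening from 0.0 (shut) to 1.0 (fully open).
Only numpy, scipy, OpenCV 4.12 (cv2) and the standard library are available. Lean on these libraries where they do the work, as an engineer would, in place of code of your own. Each camera call takes 0.05 s, during which the arm holds its last target.

TASK

Set the length stop for this piece: first push the white U-profile lying on the plywood bed squarely against the aluminium fence along the bed's far side. Then slide the stop along the fence to the right (as the robot sees it), its face pushing on the end of the profile, until the profile's other end is flush with the right-hand end of the bed. Leave the stop touching the profile, which still lies along the fence, and then press the stop's clamp lever fully down.

Things in the scene. Friction and masses are not known exactly. Their poses are not given: they have to be found in the camera images.
- stop_bed: Fixed plywood bed, 130 (x) x 360 (y) x 18 mm, lying across in front of the robot. Origin: centre of its underside, z up; +x is its far side, -y its right-hand end (y = -180 mm). An aluminium fence stands along its whole length at x +37 (front face) to +63 mm, top at z = 46 mm. In front of the fence its top (z = 18 mm) is flat and open.
- bed_end (a point): Point on the bed's top at the edge of its right-hand end (bed frame x = +26, y = -180, z = 18 mm): where the profile's right end shall come level. Axes as the bed's.
- frame_profile: Loose white U-channel, 22 (x) x 170 (y) x 13 mm, 2 mm walls, open side up, 35 to 70 g, lying askew on the bed in front of the fence, right of the stop. Origin: centre of its underside; ends at y = -85 (the right one at the start) and +85 mm. Wanted: origin at bed x = +26, y = -95, z = 18 mm, y axes parallel. Pushed slowly, it stays where the push ends.
- length_stop (a joint): Travel (m) of the stop to the right (bed -y), 0 to 0.27, starts at 0 to 0.035; 3 N of friction, stays where left; no end stop at the wanted place. The stop is an aluminium saddle on the fence with a block in front of it, 44 mm long (bed y), at bed x +7 to +37 mm, 20 to 56 mm above the table. Push it on the block's left end.
- stop_face (a point): Centre of the stop block's right end face, which meets the profile's left end, 28 mm above the table, in line with the profile's middle when that lies at the fence. Moves with the stop. Axes as the bed's.
- stop_back (a point): Point on the middle of the stop block's left end face (44 mm to the left of stop_face), 43 mm above the table: push here towards bed -y. Moves with the stop. Axes as the bed's.
- lock_lever (a joint): Clamp lever on top of the stop, hinged over the fence about bed y, 62 mm above the table, reaching towards the robot (bed -x), 70 mm long with a black grip 13 mm thick at its end. 0 = raised by 0.5 rad, 0.5 = fully down (level); starts at 0 to 0.1. About 2 N at its end moves it; it stays where left and does not block the slide.
- lever_tip (a point): Middle of the black grip at the lever's end, 66 mm from the hinge, about 94 mm above the table when raised, 62 mm when fully down. Press it down from above.
Things that resemble listed ones, but are neither listed nor needed, are in the scene too. Of the things like the frame_profile, leave any that is green; of the rest the larger one is meant.

How it is judged:
By the outcome, as a careful person would: the job done as asked, in the order asked, and still so for the second after the job is handed in, with the robot touching nothing.
It also fails if it takes over 58 s, if anything falls off the work surface, if the arm or the gripper's body presses on something with over 40 N, if the wrist force passes 120 N, or if a joint passes its speed limit or range.

## Working session

There is one attempt and no reset: what is moved stays moved. The work goes in short steps, Python scripts to look and compute and a shell command to move; the robot and the scene stay as the last step left them, time stands still between calls to the robot, and variables do not carry over. Pictures are saved under pics/ and viewed, and the job is handed in when it is done.

```bash
mkdir -p pics; ls; python3 - <<'E'
from plant import readout, eyes, ticket, env
import cv2,numpy as np
s=readout.get_state();print(s)
print(env.tcp_to_tips,[a for a in dir(env) if a[0]!='_'])
for n in ["scene","side","wrist"]:
    im=eyes.get_image(n);cv2.imwrite(f"pics/{n}0.png",im[:,:,::-1]);m=eyes.camera_model(n);print(n,{k:np.round(v,3).tolist() if not isinstance(v,(str,dict)) else v for k,v in m.items()})
E
```

```text
pics
{'t': 0.0, 'joints': array([-0.96577146,  0.50189155, -0.42675593,  1.55144265,  0.22079416,
        1.13830394, -0.21029498]), 'joint_vel': array([-0.00026701,  0.00177494, -0.00096109,  0.00065936, -0.00192489,
        0.00228629, -0.00182154]), 'effort': array([ 2.75234879e-04, -5.69516659e+01, -5.81598938e+00, -2.80934447e+01,
        1.06327760e-02,  1.20579702e-02, -2.61051810e-05]), 'ee_pos': array([217.83754149, 612.03771962, 403.63154888]), 'eef_rot': array([ 0.57813719,  0.40709241, -0.40827008, -0.57736358]), 'force': array([-0.27814246,  0.05536559, -0.26536081]), 'moment': array([ 0.06538878, -0.04380257,  0.02751885]), 'gripper_width': 1.0015453577749145}
173.4 ['IKError', 'tcp_to_tips']
scene {'intrinsics': [[621.018, 0.0, 322.299], [0.0, 621.018, 233.164], [0.0, 0.0, 1.0]], 'extrinsics': [[0.535, -0.845, 0.014, -300.467], [0.631, 0.41, 0.659, -280.53], [-0.562, -0.344, 0.752, -1221.875], [0.0, 0.0, 0.0, 1.0]]}
side {'intrinsics': [[463.653, 0.0, 319.776], [0.0, 463.653, 239.599], [0.0, 0.0, 1.0]], 'extrinsics': [[-0.837, -0.548, 0.005, 303.017], [0.341, -0.514, 0.787, -274.321], [-0.428, 0.66, 0.617, -713.858], [0.0, 0.0, 0.0, 1.0]]}
wrist {'intrinsics': [[346.138, 0.0, 319.014], [0.0, 346.138, 240.384], [0.0, 0.0, 1.0]], 'extrinsics': [[0.334, 0.942, -0.001, -649.806], [-0.901, 0.319, -0.292, 38.365], [-0.275, 0.098, 0.956, -379.297], [0.0, 0.0, 0.0, 1.0]]}
```

View pictures.

View pics/scene0.png

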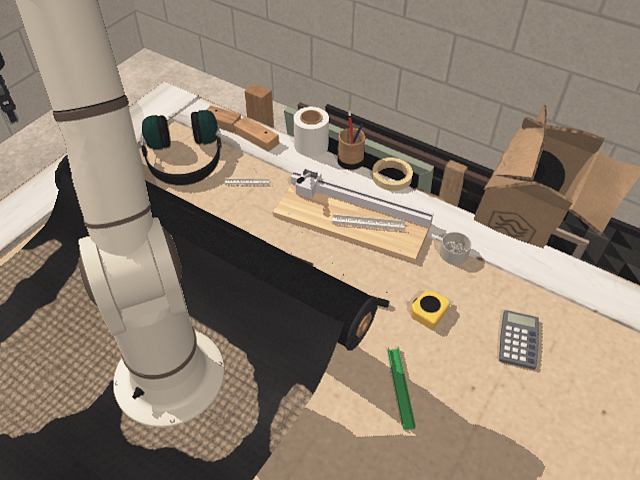

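View pics/side0.png

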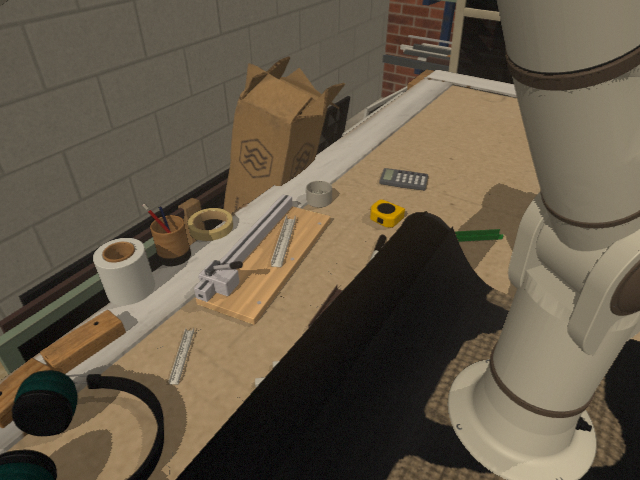

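View pics/wrist0.png

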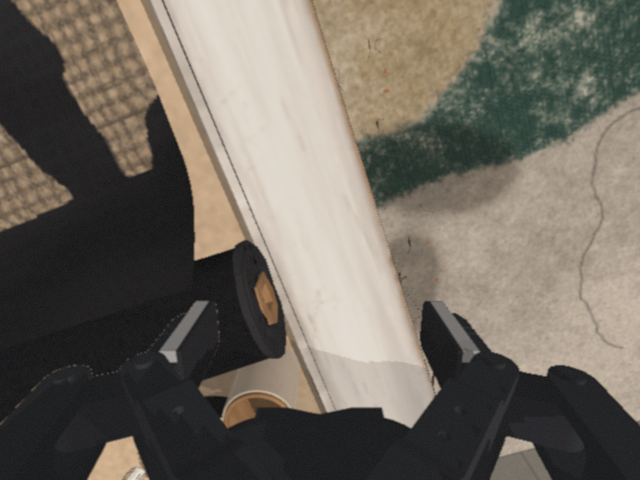

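```bash
python3 - <<'E'
import cv2
a=cv2.imread('pics/scene0.png')[150:280,210:470];cv2.imwrite('pics/c1.png',cv2.resize(a,None,fx=3,fy=3,interpolation=cv2.INTER_CUBIC))
a=cv2.imread('pics/side0.png')[180:390,150:350];cv2.imwrite('pics/c2.png',cv2.resize(a,None,fx=2.8,fy=2.8,interpolation=cv2.INTER_CUBIC))
E
```

```text
(no output)
```

View pics/c1.png

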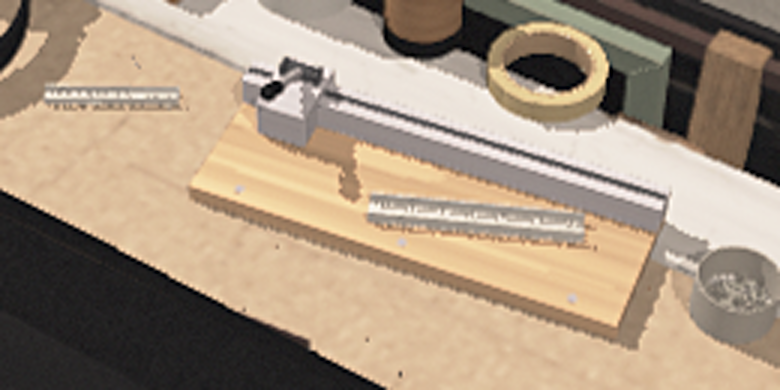

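View pics/c2.png

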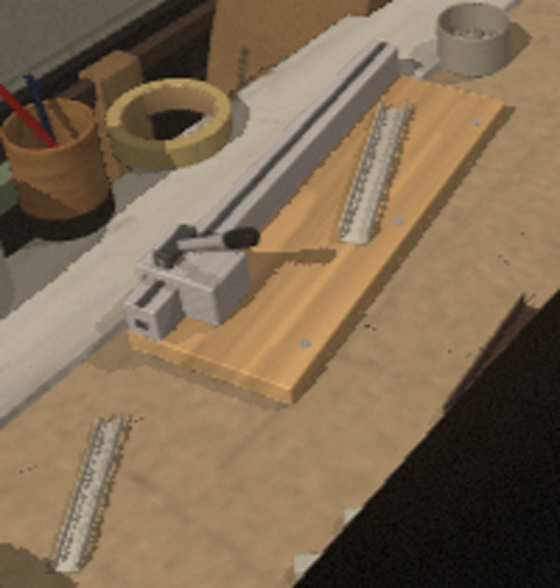

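```bash
cat > h.py <<'E'
import numpy as np,cv2
from plant import readout, eyes
def ray(m,u,v):
    K=np.array(m['intrinsics']);T=np.array(m['extrinsics']);R=T[:3,:3];t=T[:3,3]
    d=m.get('distortion')
    p=np.linalg.inv(K)@[u,v,1]
    dc=np.array([p[0],-p[1],-p[2]])
    return -R.T@t, R.T@dc
def onz(m,u,v,z):
    c,d=ray(m,u,v);return c+d*(z-c[2])/d[2]
def proj(m,P):
    K=np.array(m['intrinsics']);T=np.array(m['extrinsics'])
    q=T[:3,:3]@np.array(P)+T[:3,3];q=np.array([q[0],-q[1],-q[2]]);q=K@q;return q[:2]/q[2]
def snap(n,name):
    m=eyes.camera_model(n);im=eyes.get_image(n)[:,:,::-1].copy();cv2.imwrite(f'pics/{name}.png',im);return m,im
E
python3 - <<'E'
from h import *
print(eyes.camera_model('scene').keys())
ms=eyes.camera_model('scene');md=eyes.camera_model('side');mw=eyes.camera_model('wrist')
f=lambda a,b:(a/3+210,b/3+150); g=lambda a,b:(a/2.8+150,b/2.8+180)
for n,p in dict(nl=(190,188),nr=(618,325),pl0=(370,225),pr=(583,240)).items(): print('scene',n,onz(ms,*f(*p),18).round(1))
for n,p in dict(nl=(290,392),nr=(505,103),fl=(130,340)).items(): print('side',n,onz(md,*g(*p),18).round(1))
for m in (ms,md,mw): print(ray(m,320,240)[0].round())
# roll
print('roll end',onz(ms,360,320,50).round(), onz(ms,145,190,100).round())
print(onz(ms,455,262,0), onz(ms,318,190,70))
E
```

```text
dict_keys(['intrinsics', 'extrinsics'])
scene nl [456.7  72.9  18. ]
scene nr [ 517.1 -278.6   18. ]
scene pl0 [501.3 -68.7  18. ]
scene pr [ 578.9 -216.9   18. ]
side nl [454.  80.  18.]
side nr [ 510.6 -272.7   18. ]
side fl [574.5 103.4  18. ]
[-349. -559. 1108.]
[ 41. 496. 655.]
[147. 638. 373.]
roll end [ 286. -264.   50.] [294. 312. 100.]
[ 570.39942396 -353.84100812    0.        ] [535.76860104  -3.16073763  70.        ]
```

```bash
python3 -m pendant '[0,31,-70,0,0.51,0,31,-70,0,0.51,0,31,-70,0,0.51,0,31,-70,0,0.51,0,31,-70,0,0.51,0,31,-70,0,0.51,0,31,-70,0,0.51,0,31,-70,0,0.51,0,31,-70,0,0.51,0,31,-70,0,0.51,0,31,-70,0,0.51,0,31,-70,0,0.51]'
```

```text
t: 1.65
ee_pos: [522.0, -75.2, 404.8]
eef_rot: [0.456, 0.54, -0.54, -0.456]
force: [0.6, 0.7, -0.1]
gripper_width: 0.995
```

```bash
python3 -m pendant '[0,0.5,-1.5,0,0,0,0.5,-1.5,0,0]'; python3 - <<'E'
from h import *
s=readout.get_state();print(s['ee_pos'],s['eef_rot'],s['joints'])
m,im=snap('wrist','w1');print(ray(m,320,240)[0].round(1))
E
```

```text
t: 1.9
ee_pos: [526.4, -89.2, 404.2]
eef_rot: [-0.456, -0.54, 0.54, 0.457]
force: [0.2, 0.6, -1.1]
gripper_width: 1.0
[526.35997728 -89.17309056 404.17990371] [-0.45648008 -0.53951698  0.53986162  0.45727103] [ 0.22044958  0.26650076 -0.12152652  1.85152521  0.0370506   1.02694461
  1.82057107]
[ 452.8 -101.   373.7]
```

View pics/w1.png

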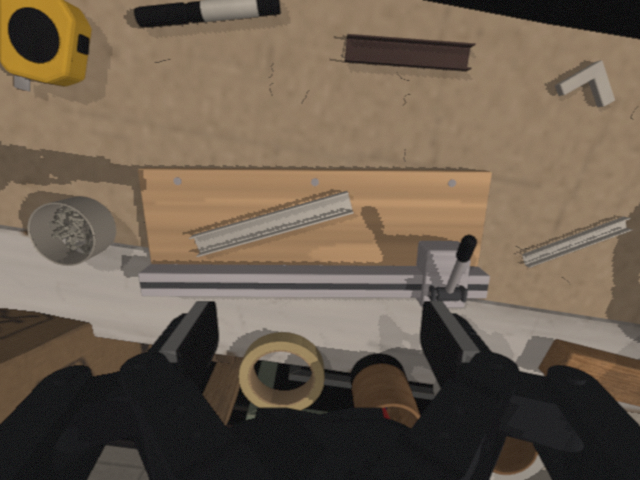

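```bash
python3 - <<'E'
import cv2
a=cv2.imread('pics/w1.png')[150:310,120:510];cv2.imwrite('pics/c3.png',cv2.resize(a,None,fx=2,fy=2,interpolation=cv2.INTER_CUBIC)[:,:])
E
python3 - <<'E'
from h import *
m=eyes.camera_model('wrist');im=cv2.imread('pics/w1.png')
hsv=cv2.cvtColor(im,cv2.COLOR_BGR2HSV)
for p in [(300,175),(200,190),(300,140),(270,222),(400,210),(240,245),(300,285),(440,250),(460,245)]: print(p,hsv[p[1],p[0]],end=' ')
# fit near edge: saturation/intensity gradient per column, vertical transition scanning rows 155..185
E
```

```text
(300, 175) [ 15 107 170] (200, 190) [ 15 106 159] (300, 140) [ 15  82 147] (270, 222) [ 18  34 164] (400, 210) [ 15 107 169] (240, 245) [ 14  82 143] (300, 285) [135   8  63] (440, 250) [  4  17 118] (460, 245) [160  38  20]
```

View pics/c3.png

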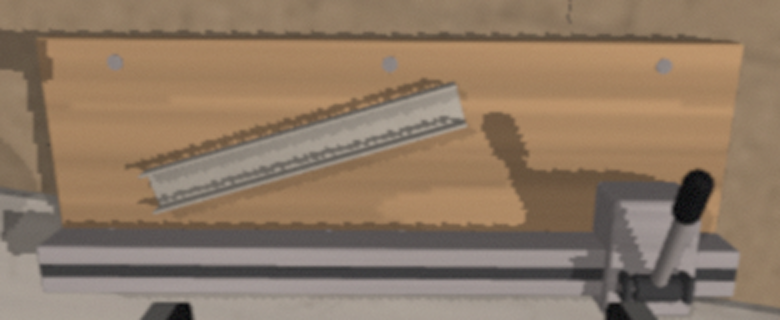

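```bash
cat > bed.py <<'E'
import numpy as np
E
python3 - <<'E'
from h import *
m=eyes.camera_model('wrist')
f=lambda a,b:(a/2+120,b/2+150)
P={}
for n,p,z in [('nr',(39,39),18),('nl',(741,43),18),('fr',(42,247),46),('fl',(735,249),46),('pr1',(147,174),31),('pr2',(157,212),31),('pl1',(456,84),31),('pl2',(467,126),31),('blockR',(597,184),56)]:
    P[n]=onz(m,*f(*p),z)[:2]; print(n,P[n].round(1))
y=P['nl']-P['nr'];print(np.linalg.norm(y),np.degrees(np.arctan2(y[1],y[0])))
y2=P['fl']-P['fr'];print(np.linalg.norm(y2),np.degrees(np.arctan2(y2[1],y2[0])))
y=y/np.linalg.norm(y)+y2/np.linalg.norm(y2);y/=np.linalg.norm(y);x=np.array([y[1],-y[0]])
c1=(P['nl']+P['nr'])/2+65*x; c2=(P['fl']+P['fr'])/2-37*x
print('c',c1,c2)
c=(c1+c2)/2;print(c,np.degrees(np.arctan2(x[1],x[0])))
for n in P: print(n,((P[n]-c)@x).round(1),((P[n]-c)@y).round(1))
s=readout.get_state();e=s['ee_pos'][:2];print('tcp',(e-c)@x,(e-c)@y)
E
```

```text
nr [ 516.  -271.9]
nl [458.1  78.6]
fr [ 616.2 -254.8]
fl [557.9  93.9]
pr1 [ 573.6 -209.4]
pr2 [ 593.6 -202.9]
pl1 [501.1 -61.3]
pl2 [521.1 -51.7]
blockR [533.5  12.1]
355.32001316306014 99.37866644075731
353.50022899485043 99.48700959711276
c [551.20574912 -86.00310491] [550.56322846 -86.52936931]
[550.88448879 -86.26623711] 9.432838018935035
nr -64.8 -177.5
nl -64.5 177.9
fr 36.8 -177.0
fl 36.5 176.5
pr1 2.2 -125.2
pr2 23.0 -122.1
pl1 -45.0 32.8
pl2 -23.8 39.0
blockR -1.1 99.9
tcp -24.559574878634887 2.9408128462334613
```

```bash
python3 -m pendant '[0,-3.2,-5.2,0,0,0,-3.2,-5.2,-6,0,0,-3.2,-5.2,-12,0,0,-3.2,-5.2,-18,0,0,-3.2,-5.2,-20,0,0,-3.2,-5.2,-20.7,0,0,-3.2,-5.2,-20.7,0]'; python3 - <<'E'
from h import *
s=readout.get_state();print(s['ee_pos'],s['force'])
m,im=snap('wrist','w2')
m,im=snap('side','s2');cv2.imwrite('pics/s2c.png',cv2.resize(im[150:350,150:420],None,fx=2.8,fy=2.8))
E
```

```text
t: 2.82
ee_pos: [494.9, -139.0, 198.2]
eef_rot: [0.456, 0.541, -0.54, -0.456]
force: [0.8, 0.2, 0.1]
gripper_width: 1.0
[ 494.91051121 -138.97278686  198.21357745] [0.78159735 0.20809362 0.10503952]
```

View pics/w2.png

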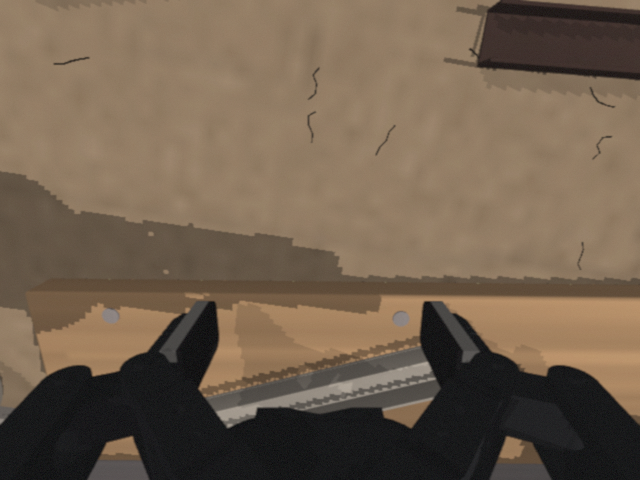

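View pics/s2c.png

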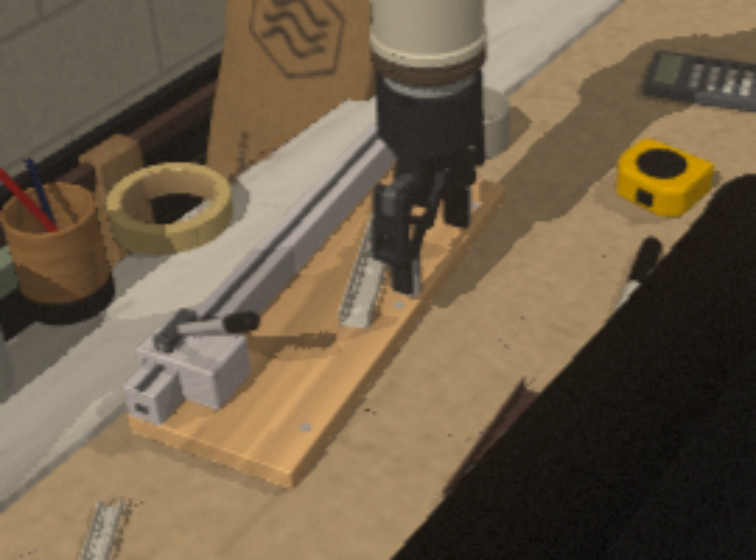

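```bash
python3 -m pendant '[0,0,0,-0.8,0,0,0,0,-1.2,0,0,0,0,-1.5,0,0,0,0,-1.5,0]'; python3 - <<'E'
from h import *
m,im=snap('side','s3');cv2.imwrite('pics/s3c.png',cv2.resize(im[180:280,250:350],None,fx=6,fy=6))
E
```

```text
t: 3.42
ee_pos: [494.4, -140.4, 182.4]
eef_rot: [-0.456, -0.54, 0.54, 0.456]
force: [0.1, 0.3, -0.5]
gripper_width: 1.004
```

View pics/s3c.png

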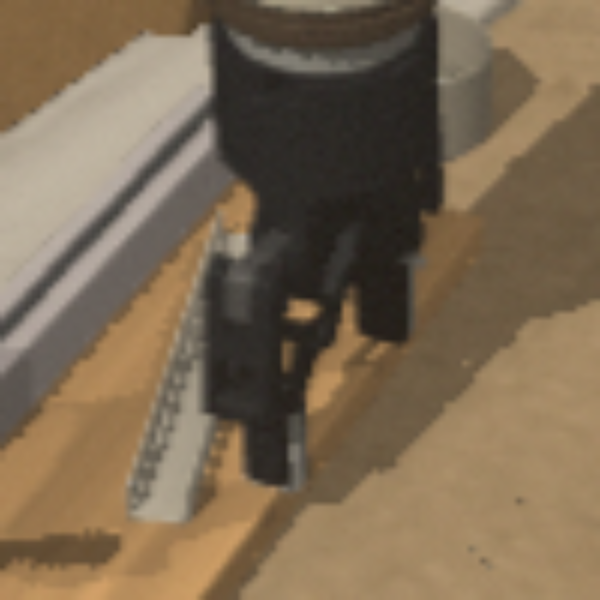

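```bash
python3 -m pendant '[0,0.5,0.08,0,0,0,1,0.16,0,0,0,1.5,0.25,0,0,0,2,0.33,0,0,0,2.4,0.39,0,0,0,2.8,0.46,0,0,0,3.2,0.52,0,0,0,3.6,0.59,0,0,0,4,0.66,0,0,0,4.4,0.72,0,0,0,4.8,0.79,0,0,0,5,0.82,0,0]'; python3 - <<'E'
from h import *
m,im=snap('side','s4');cv2.imwrite('pics/s4c.png',cv2.resize(im[180:280,250:350],None,fx=6,fy=6))
m,im=snap('wrist','w4')
E
```

```text
t: 4.97
ee_pos: [544.8, -132.0, 182.7]
eef_rot: [0.456, 0.54, -0.54, -0.456]
force: [0.8, -0.5, 0.6]
gripper_width: 1.006
```

View pics/s4c.png

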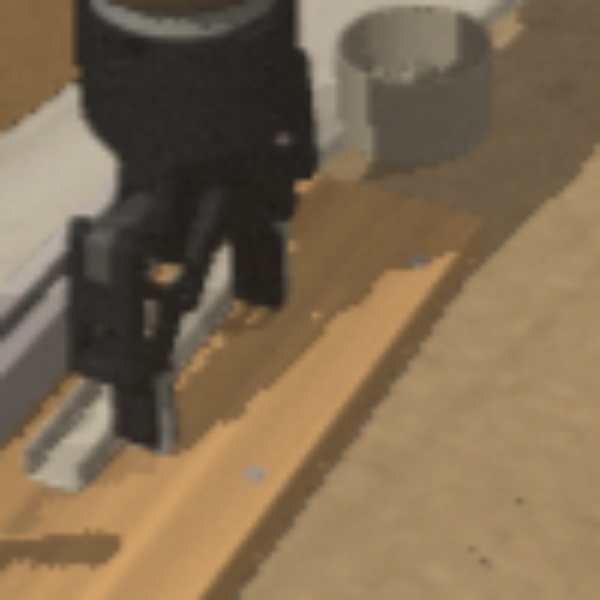

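View pics/w4.png

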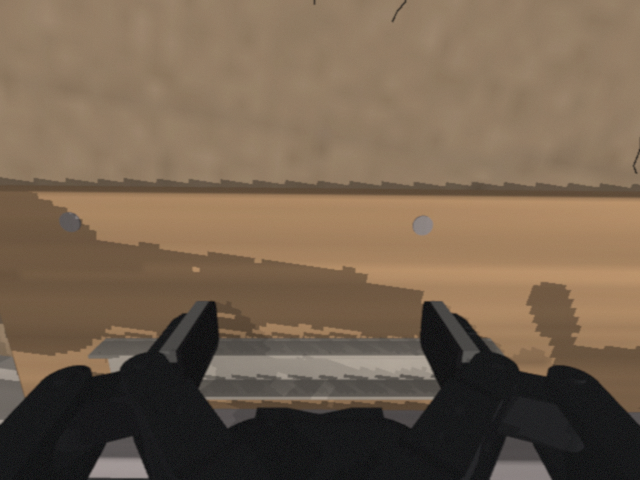

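```bash
python3 -m pendant '[0,0.4,0.07,0,0,0,0.8,0.13,0,0,0,1.1,0.18,0,0,0,1.3,0.21,0,0,0,1.5,0.25,0,0,0,1.6,0.26,0,0,0,1.6,0.26,0,0]'
```

```text
t: 5.95
ee_pos: [560.5, -129.5, 182.7]
eef_rot: [-0.456, -0.54, 0.54, 0.456]
force: [-0.1, 1.6, 0.7]
gripper_width: 0.998
```

```bash
python3 -m pendant '[0,0.1,0.02,0,0,0,0.2,0.03,0,0,0,0.3,0.05,0,0,0,0.3,0.05,0,0]';  python3 -m pendant '[0,0.1,0.02,0,0,0,0.2,0.03,0,0,0,0.2,0.03,0,0]'; python3 - <<'E'
from h import *
m,im=snap('side','s5');cv2.imwrite('pics/s5c.png',cv2.resize(im[180:280,240:340],None,fx=6,fy=6))
E
```

```text
t: 6.45
ee_pos: [561.6, -129.7, 182.2]
eef_rot: [-0.455, -0.539, 0.541, 0.458]
force: [-7.5, -0.6, 4.3]
gripper_width: 0.997
t: 6.82
ee_pos: [562.3, -129.8, 181.9]
eef_rot: [-0.455, -0.538, 0.542, 0.459]
force: [-10.4, -1.2, 7.0]
gripper_width: 1.001
```

View pics/s5c.png

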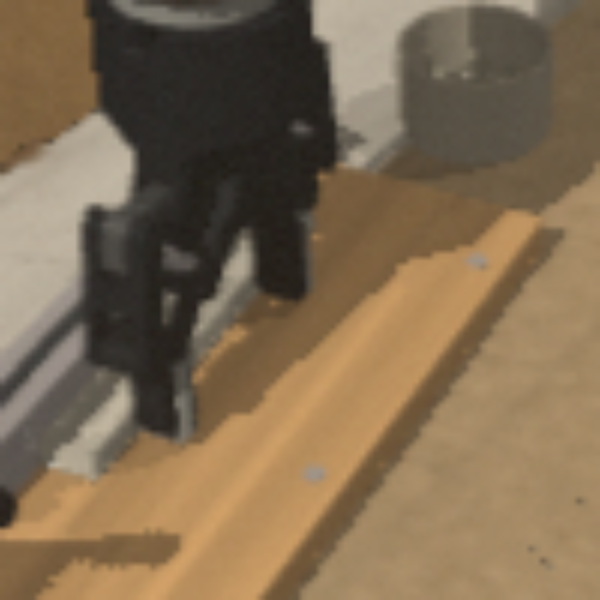

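```bash
python3 -m pendant '[0,-0.5,-0.08,0,0,0,-2,-0.33,0,0,0,-2.5,-0.4,4,0,0,-2.5,2,10,0,0,-2.5,4,16,0,0,-2.5,5,20,0,0,-2.5,5,20,0]'; python3 - <<'E'
from h import *
print(readout.get_state()['ee_pos'])
m,im=snap('wrist','w6')
T=np.array(m['extrinsics']);np.save('w6.npy',T)
cv2.imwrite('pics/w6c.png',cv2.resize(im[180:320,120:520],None,fx=2,fy=2,interpolation=cv2.INTER_CUBIC))
E
```

```text
t: 7.75
ee_pos: [541.8, -77.6, 387.1]
eef_rot: [0.458, 0.543, -0.539, -0.453]
force: [-0.0, -0.8, -0.6]
gripper_width: 0.998
[541.76692702 -77.60132482 387.1261917 ]
```

View pics/w6c.png

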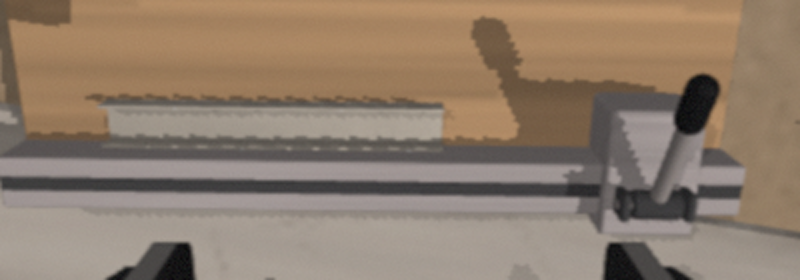

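```bash
cat > bed.py <<'E'
import numpy as np
c=np.array([550.9,-86.3]);a=np.radians(9.43);x=np.array([np.cos(a),np.sin(a)]);y=np.array([-x[1],x[0]])
tob=lambda p:np.array([(np.array(p[:2])-c)@x,(np.array(p[:2])-c)@y]).round(1)
tow=lambda bx,by:(c+bx*x+by*y).round(1)
E
python3 - <<'E'
from h import *;import bed
m=eyes.camera_model('wrist');print(np.abs(np.array(m['extrinsics'])-np.load('w6.npy')).max())
m['extrinsics']=np.load('w6.npy')
f=lambda a,b:(a/2+120,b/2+180)
for n,p,z in [('profL',(443,103),31),('profR',(108,103),31),('profLfar',(443,150),31),('profRfar',(102,148),31),('bedend fence R',(22,142),46),('fenceRfar',(0,180),46),('fenceL',(741,165),46),('blkR top',(613,112),56),('blkR bot',(592,95),20),('blkL top',(700,110),56),('lever',(697,108),90),('saddleL',(693,225),60),('saddleR',(601,225),60),('hinge',(655,205),62)]:
    print(n,bed.tob(onz(m,*f(*p),z)))
E
```

```text
2.506651966470713
profL [11.5 32.1]
profR [  12.7 -131.6]
profLfar [35.9 32.7]
profRfar [  36.1 -137.3]
bedend fence R [  27.9 -168.2]
fenceRfar [  47.4 -181.8]
fenceL [ 37.  174.5]
blkR top [  8.  107.4]
blkR bot [  9.9 107.6]
blkL top [  6.7 146.6]
lever [ -4.1 129.8]
saddleL [ 62.  149.2]
saddleR [ 62.3 106. ]
hinge [ 50.9 129.4]
```

```bash
python3 -m pendant '[1,-0.1,6,0,0,1,-0.1,12,0,0,1,-0.1,18.2,0,0,1,-0.1,18.2,-5,0,1,-0.1,18.2,-10,0,1,-0.1,18.2,-15,0,1,-0.1,18.2,-17.7,0,1,-0.1,18.2,-17.7,0]'; python3 - <<'E'
from h import *;import bed
p=readout.get_state()['ee_pos'];print(p,bed.tob(p))
m,im=snap('wrist','w7')
m,im=snap('side','s7');cv2.imwrite('pics/s7c.png',cv2.resize(im[200:350,150:350],None,fx=4,fy=4))
E
```

```text
t: 8.8
ee_pos: [537.1, 102.1, 202.0]
eef_rot: [-0.455, -0.538, 0.542, 0.458]
force: [-0.2, 0.3, 1.4]
gripper_width: 0.005
[537.14301952 102.14413586 201.99747856] [ 17.3 188.2]
```

View pics/w7.png

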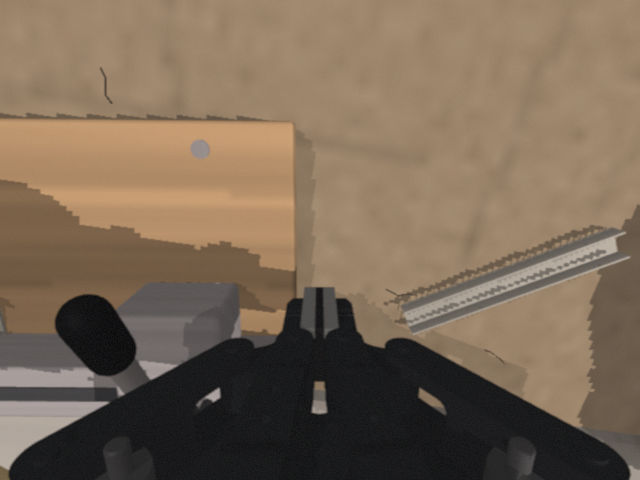

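View pics/s7c.png

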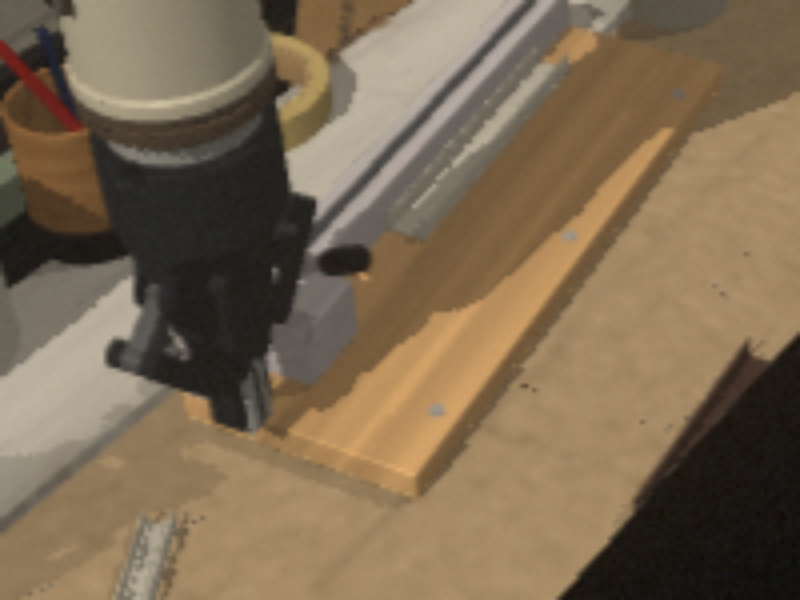

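```bash
python3 -m pendant '[1,-0.1,3,1,0,1,-0.1,3,1,-0.18,1,-0.1,3,1,-0.36,1,-0.1,3,1,-0.54,1,-0.1,3,1,-0.72,1,-0.1,3,1,-0.9,1,-0.1,3,1,-1.08,1,-0.1,3,1,-1.26,1,-0.1,3,1,-1.44,1,-0.1,3,1,-1.57,1,-0.1,3,1,-1.57,1,-0.1,3,1,-1.57]'; python3 - <<'E'
from h import *;import bed
from scipy.spatial.transform import Rotation as Ro
s=readout.get_state();p=s['ee_pos'];print(p,bed.tob(p));X=Ro.from_quat(s['eef_rot']).as_matrix();print(X.round(3))
m,im=snap('wrist','w8')
E
```

```text
t: 10.4
ee_pos: [538.9, 133.5, 216.7]
eef_rot: [-0.704, -0.061, 0.06, 0.705]
force: [-0.2, 0.3, 0.2]
gripper_width: 0.001
[538.87923167 133.46776196 216.65219475] [ 24.1 218.8]
[[ 0.985  0.002 -0.171]
 [ 0.171  0.001  0.985]
 [ 0.002 -1.     0.001]]
```

View pics/w8.png

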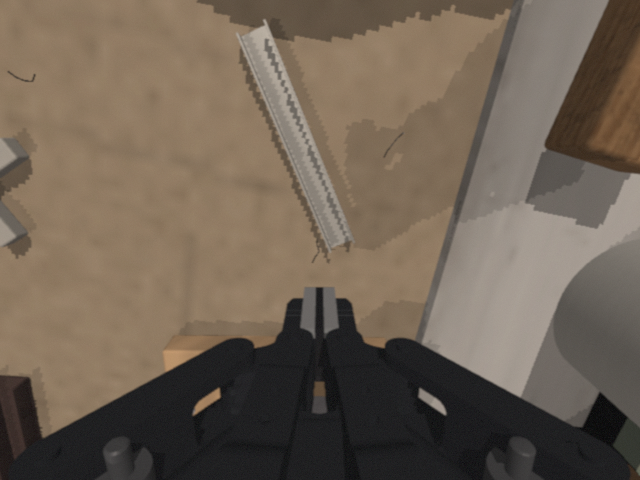

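```bash
python3 -m pendant '[1,-0.3,0,-0.5,0,1,0.1,-2,-0.5,0,1,0.4,-4,-0.5,0,1,0.5,-4.8,-0.5,0,1,0.5,-4.8,-0.5,0]'; python3 - <<'E'
from h import *;import bed
s=readout.get_state();p=s['ee_pos'];print(p,bed.tob(p))
m,im=snap('side','s9');cv2.imwrite('pics/s9c.png',cv2.resize(im[200:350,150:350],None,fx=4,fy=4))
E
```

```text
t: 11.08
ee_pos: [543.7, 83.6, 210.7]
eef_rot: [0.705, 0.059, -0.059, -0.705]
force: [0.1, 0.5, 0.7]
gripper_width: -0.003
[543.73549985  83.62656254 210.74070306] [ 20.8 168.8]
```

View pics/s9c.png

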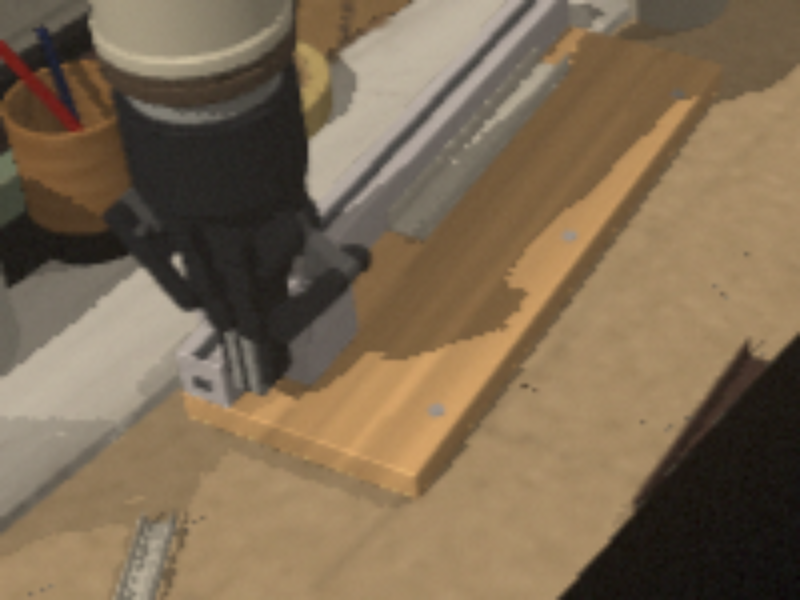

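```bash
python3 -m pendant '[1,0.05,-0.3,0.1,0,1,0.1,-0.6,0.1,0,1,0.15,-0.9,0.1,0,1,0.2,-1.2,0.1,0,1,0.2,-1.2,0.1,0]';python3 -m pendant '[1,0.08,-0.5,0,0,1,0.17,-1,0,0,1,0.25,-1.5,0,0,1,0.33,-2,0,0]'; python3 - <<'E'
from h import *;import bed
s=readout.get_state();p=s['ee_pos'];print(p,bed.tob(p),s['force'],s['moment'])
m,im=snap('side','s10');cv2.imwrite('pics/s10c.png',cv2.resize(im[200:350,150:350],None,fx=4,fy=4))
E
```

```text
t: 11.75
ee_pos: [545.5, 73.6, 211.7]
eef_rot: [-0.704, -0.06, 0.06, 0.705]
force: [-0.1, 2.4, -0.8]
gripper_width: -0.001
t: 12.25
ee_pos: [548.9, 52.8, 211.7]
eef_rot: [0.705, 0.06, -0.06, -0.705]
force: [-1.7, 3.4, 1.5]
gripper_width: -0.001
[548.85877013  52.7563034  211.71560649] [ 20.8 137.5] [-1.65257504  3.37479991  1.48237611] [ 0.63732754  0.20993496 -0.01986985]
```

View pics/s10c.png

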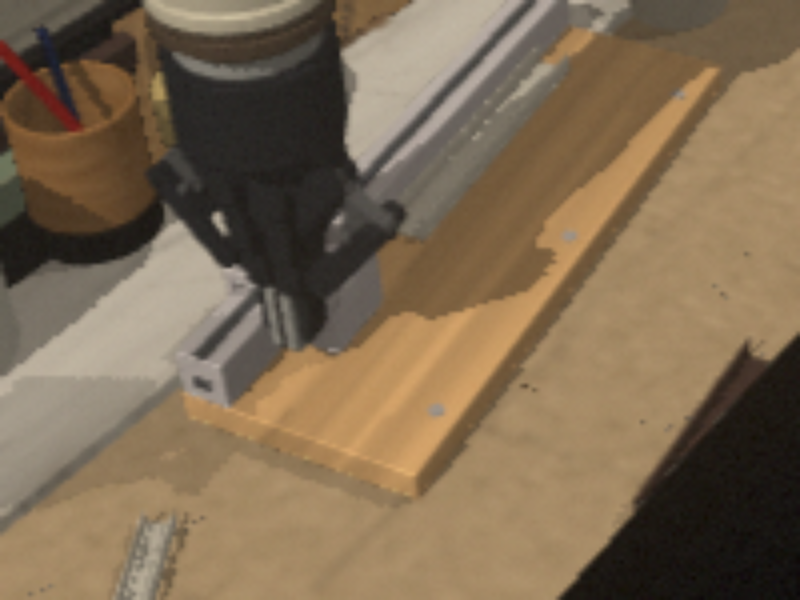

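```bash
python3 -m pendant '[1,0.08,-0.5,0,0,1,0.17,-1,0,0,1,0.25,-1.5,0,0,1,0.33,-2,0,0,1,0.42,-2.5,0,0,1,0.5,-3,0,0,1,0.58,-3.5,0,0,1,0.67,-4,0,0,1,0.72,-4.3,0,0,1,0.76,-4.6,0,0]';python3 -m pendant '[1,0.04,-0.25,0,0,1,0.08,-0.5,0,0,1,0.12,-0.75,0,0,1,0.17,-1,0,0,1,0.21,-1.25,0,0,1,0.25,-1.5,0,0,1,0.29,-1.75,0,0,1,0.33,-2,0,0,1,0.35,-2.1,0,0]'; python3 - <<'E'
from h import *;import bed
s=readout.get_state();p=s['ee_pos'];print(p,bed.tob(p),s['force'],s['moment'])
m,im=snap('side','s11');cv2.imwrite('pics/s11c.png',cv2.resize(im[180:330,180:380],None,fx=4,fy=4))
m,im=snap('scene','sc11');cv2.imwrite('pics/sc11c.png',cv2.resize(im[150:280,260:460],None,fx=4,fy=4))
E
```

```text
t: 13.55
ee_pos: [556.3, 7.1, 211.6]
eef_rot: [-0.705, -0.06, 0.06, 0.705]
force: [-1.9, 3.0, 1.4]
gripper_width: 0.0
t: 14.68
ee_pos: [559.9, -14.1, 211.6]
eef_rot: [0.705, 0.06, -0.06, -0.705]
force: [-3.6, 2.6, 0.1]
gripper_width: -0.003
[559.8835153  -14.05416711 211.63608801] [20.7 69.8] [-3.59941399  2.64532461  0.07875269] [ 0.62953906  0.5814283  -0.02259664]
```

View pics/s11c.png

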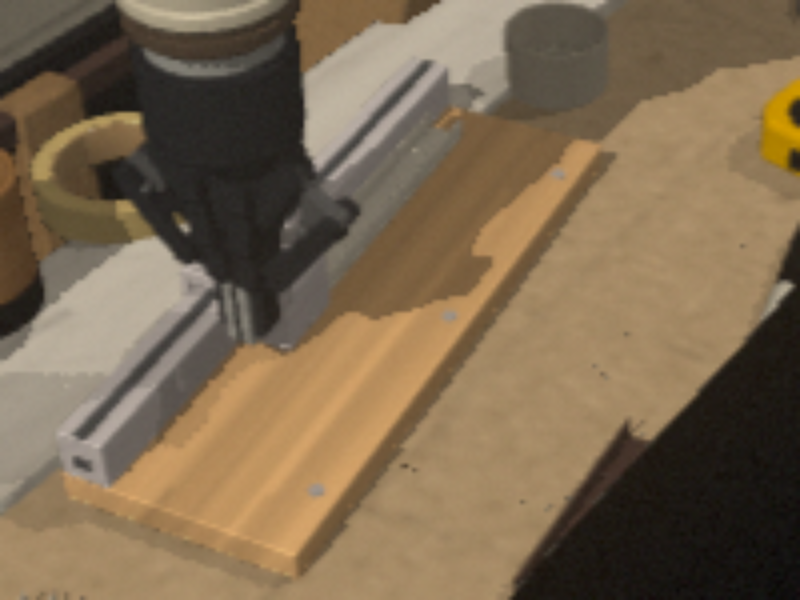

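View pics/sc11c.png

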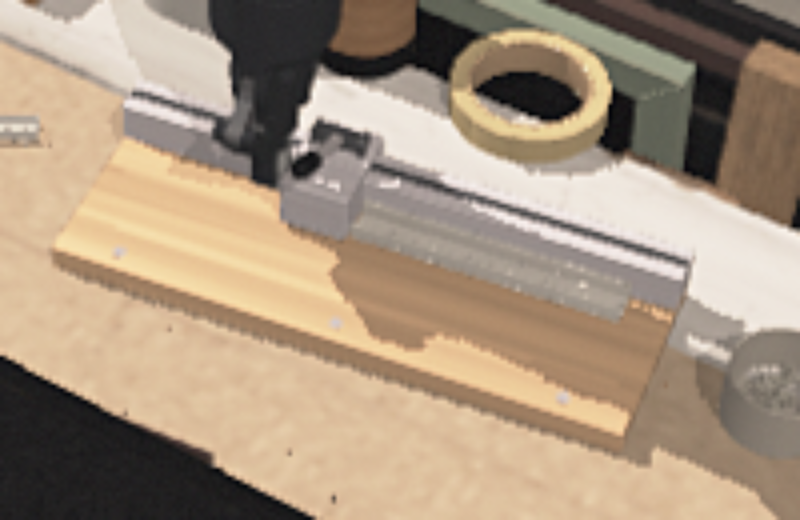

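```bash
python3 -m pendant '[1,0.04,-0.25,0,0,1,0.08,-0.5,0,0,1,0.12,-0.75,0,0,1,0.17,-1,0,0,1,0.21,-1.25,0,0,1,0.25,-1.5,0,0,1,0.25,-1.5,0,0]'; python3 - <<'E'
from h import *;import bed
s=readout.get_state();p=s['ee_pos'];print(p,bed.tob(p))
E
python3 -m pendant '[1,-0.17,1,0,0,1,-0.5,3,3,0,1,-0.5,3,9,0,1,-0.5,-3,10,0,1,-0.5,-9,10,0,1,-0.5,-14,10,0,1,-0.5,-14,10,0,1,-0.5,-14,10,0]'; python3 - <<'E'
from h import *;import bed
s=readout.get_state();p=s['ee_pos'];print(p,bed.tob(p))
m,im=snap('wrist','w12');np.save('w12.npy',m['extrinsics'])
E
```

```text
t: 15.65
ee_pos: [562.5, -29.3, 211.7]
eef_rot: [0.705, 0.06, -0.059, -0.704]
force: [-1.7, 1.5, -0.6]
gripper_width: 0.005
[562.53989372 -29.33178008 211.72306266] [20.8 54.3]
t: 16.65
ee_pos: [557.6, -168.4, 311.8]
eef_rot: [-0.705, -0.06, 0.059, 0.705]
force: [0.5, 0.5, -0.5]
gripper_width: 0.0
[ 557.6474335  -168.41927151  311.82699947] [ -6.8 -82.1]
```

View pics/w12.png

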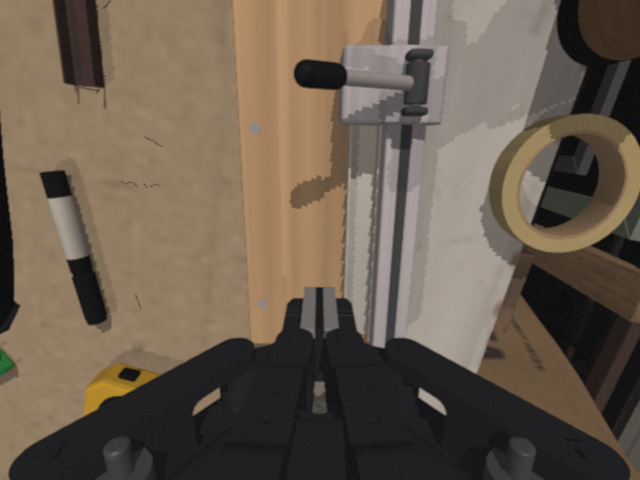

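```bash
python3 -m pendant '[1,-2,-4,-2,0,1,-2.5,-9,-4,0,1,-2.5,-9,-4,0,1,-2.5,-9,-4,0]'; python3 - <<'E'
from h import *;import bed
s=readout.get_state();p=s['ee_pos'];print(p,bed.tob(p))
m,im=snap('wrist','w13');np.save('w13.npy',m['extrinsics'])
E
```

```text
t: 17.2
ee_pos: [533.1, -257.1, 271.5]
eef_rot: [-0.704, -0.06, 0.06, 0.705]
force: [-0.1, 0.1, -0.1]
gripper_width: 0.0
[ 533.11373031 -257.05241535  271.50654894] [ -45.5 -165.5]
```

View pics/w13.png

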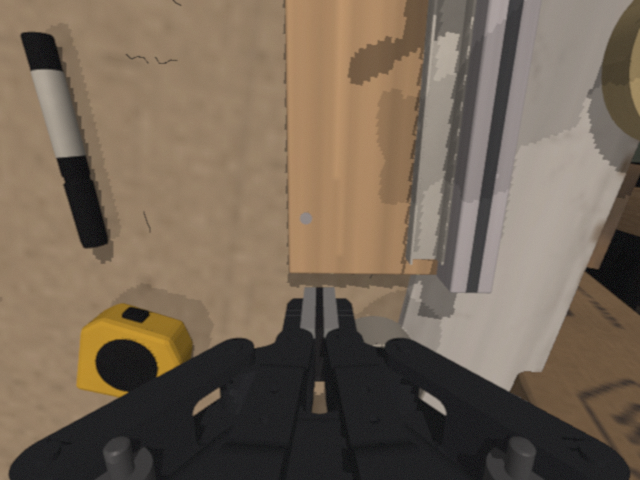

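```bash
python3 - <<'E'
import cv2
a=cv2.imread('pics/w13.png')[220:300,400:510];cv2.imwrite('pics/w13c.png',cv2.resize(a,None,fx=7,fy=7,interpolation=cv2.INTER_CUBIC))
E
```

```text
(no output)
```

View pics/w13c.png

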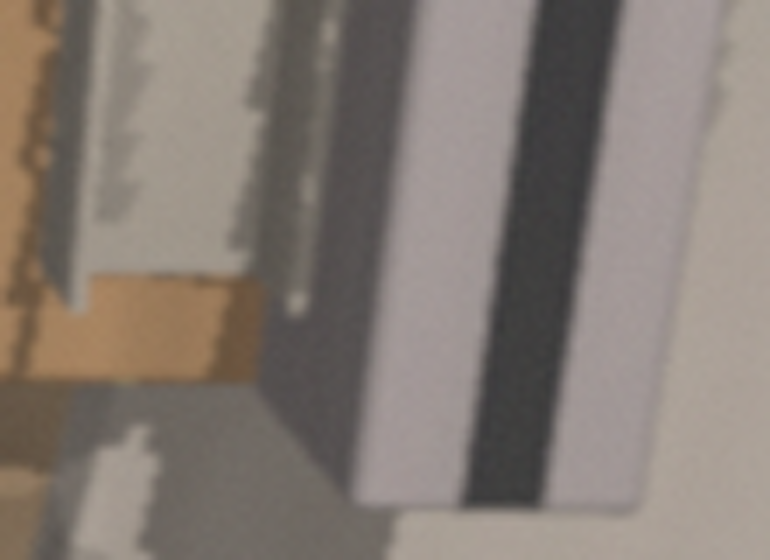

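```bash
python3 - <<'E'
from h import *;import bed
m=eyes.camera_model('wrist');m['extrinsics']=np.load('w13.npy')
f=lambda a,b:((a-3)/7+400,(b-3)/7+220)
for n,p,z in [('floor end',(165,276),20),('floor end bot',(165,280),18),('bed end',(165,381),18),('wall near',(80,311),31),('wall far',(297,316),31),('fence end',(355,503),46),('fence f',(630,510),46)]:
    print(n,bed.tob(onz(m,*f(*p),z)))
E
```

```text
floor end [  25.4 -170.3]
floor end bot [  26.  -171.5]
bed end [  27.  -182.1]
wall near [  14.3 -169.9]
wall far [  34.4 -170.2]
fence end [  35.7 -182.1]
fence f [  60.1 -182.6]
```

```bash
python3 -m pendant '[1,0,0,4,0,1,0.6,5,5,0,1,1.2,11,5,0,1,1.8,17,5,0,1,2.5,23,5,0,1,2.5,25,3,0,1,2.5,25,-2,0,1,2.5,25,-5.9,0,1,2.5,25,-5.9,0]'; python3 - <<'E'
from h import *;import bed
s=readout.get_state();p=s['ee_pos'];print(p,bed.tob(p))
E
```

```text
t: 18.38
ee_pos: [555.7, -6.4, 210.5]
eef_rot: [-0.704, -0.059, 0.063, 0.705]
force: [0.7, -0.1, 1.1]
gripper_width: -0.0
[555.71163854  -6.36562983 210.49009675] [17.8 78.1]
```

```bash
python3 -m pendant '[1,0.4,-0.6,0.1,0,1,0.5,-1.2,0.1,0,1,0.6,-1.7,0.1,0,1,0.65,-2,0.1,0,1,0.69,-2.25,0.1,0,1,0.73,-2.5,0.1,0,1,0.77,-2.75,0.1,0,1,0.81,-3,0.1,0,1,0.84,-3.2,0.1,0,1,0.86,-3.3,0.1,0,1,0.86,-3.3,0.1,0]'; python3 - <<'E'
from h import *;import bed
s=readout.get_state();p=s['ee_pos'];print(p,bed.tob(p))
E
```

```text
t: 19.75
ee_pos: [566.2, -42.0, 213.7]
eef_rot: [0.705, 0.06, -0.06, -0.704]
force: [0.2, 2.4, 2.0]
gripper_width: 0.001
[566.1625179  -41.98685526 213.72861795] [22.3 41.2]
```

```bash
python3 -m pendant '[1,-0.17,1,0,0,1,-0.5,3,3,0,1,-0.5,3,9,0,1,-1.2,-3,10,0,1,-1.8,-9,10,0,1,-2.4,-15,9,0,1,-3,-21,7,0,1,-3.3,-21.5,6,0,1,-3.3,-21.5,6,0,1,-3.3,-21.5,6,0]'; python3 - <<'E'
from h import *;import bed
s=readout.get_state();p=s['ee_pos'];print(p,bed.tob(p))
m,im=snap('wrist','w14');np.save('w14.npy',m['extrinsics'])
cv2.imwrite('pics/w14c.png',cv2.resize(im[220:300,400:510],None,fx=7,fy=7,interpolation=cv2.INTER_CUBIC))
E
```

```text
t: 21.0
ee_pos: [533.8, -254.8, 273.8]
eef_rot: [-0.704, -0.061, 0.061, 0.705]
force: [0.0, 0.5, 1.1]
gripper_width: -0.002
[ 533.76174898 -254.7584587   273.79597009] [ -44.5 -163.4]
```

View pics/w14.png

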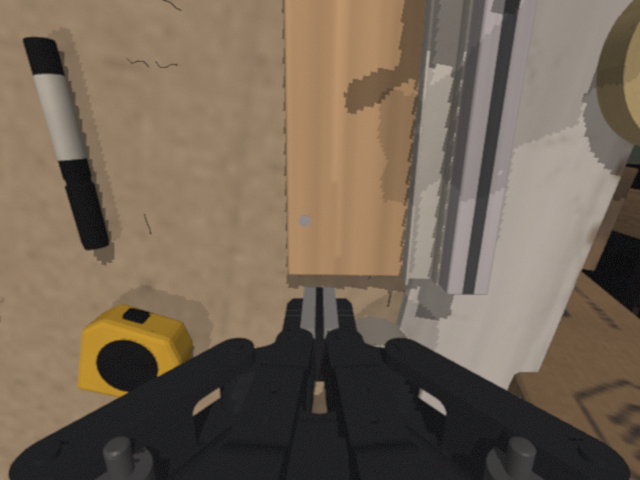

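View pics/w14c.png

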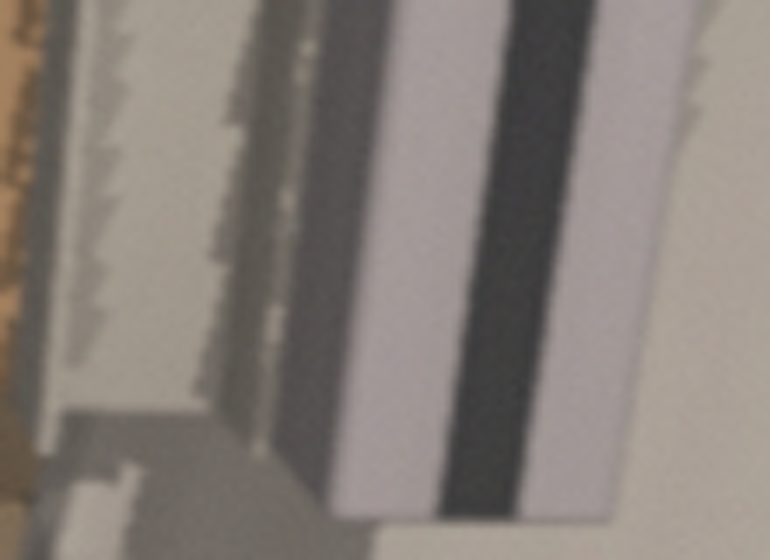

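```bash
python3 - <<'E'
from h import *;import bed
m=eyes.camera_model('wrist');m['extrinsics']=np.load('w14.npy')
f=lambda a,b:((a-3)/7+400,(b-3)/7+220)
for n,p,z in [('floor end',(130,411),20),('floor18',(130,411),18),('wall near',(48,456),31),('wall far',(262,455),31),('fence end',(335,516),46),('fence f',(600,520),46)]:
    print(n,bed.tob(onz(m,*f(*p),z)))
im=cv2.imread('pics/w14.png')
for u,v in [(340,275),(380,275)]: pass
g=im[:,:,2].astype(int)
for u in (300,340,380,395): print(u,g[262:290,u])
cv2.imwrite('pics/w14d.png',cv2.resize(im[250:300,270:420],None,fx=5,fy=5,interpolation=cv2.INTER_CUBIC))
E
```

```text
floor end [  25.  -183.2]
floor18 [  25.6 -184.1]
wall near [  14.1 -183.3]
wall far [  34.5 -183. ]
fence end [  36.1 -182.2]
fence f [  59.8 -182.4]
300 [175 174 175 175 175 177 176 175 174 176 174 168 135 102  95  98  99 100
 100 101  98  99 100 115 143 150 150 153]
340 [159 163 160 160 162 161 159 161 160 160 160 157 140 116 100  97  97  97
  99  99  99 100  99  99  99 100 116 141]
380 [154 156 154 154 156 155 153 155 155 154 154 156 150 120  94  97  99 100
 101 100 101 104 101 103 100 104 119 144]
395 [163 163 163 163 164 161 163 164 164 163 163 164 160 136 105  98 100 100
 100 101 101  99  99  98  99  97  98  98]
```

View pics/w14d.png

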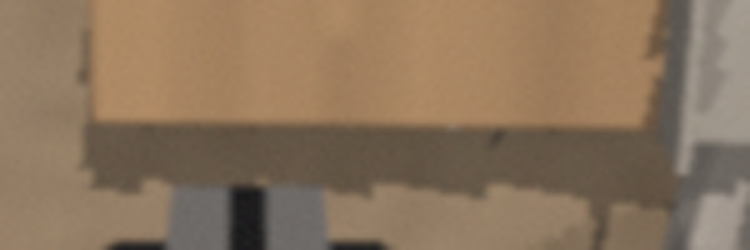

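```bash
python3 - <<'E'
from h import *;import bed
m=eyes.camera_model('wrist');m['extrinsics']=np.load('w14.npy')
for p in [(300,274.3),(340,274.6),(380,275),(395,275.2)]: print(bed.tob(onz(m,*p,18)))
E
```

```text
[ -57.5 -181.7]
[ -29.5 -181.7]
[  -1.4 -181.8]
[   9.2 -181.9]
```

```bash
python3 - <<'E'
from h import *;import bed
ms=eyes.camera_model('scene')
im=cv2.imread('pics/sc11.png')
cv2.imwrite('pics/cup.png',cv2.resize(im[210:280,400:500],None,fx=7,fy=7,interpolation=cv2.INTER_CUBIC))
im=cv2.imread('pics/s11.png')
cv2.imwrite('pics/cup2.png',cv2.resize(im[170:220,280:350],None,fx=9,fy=9,interpolation=cv2.INTER_CUBIC))
E
```

```text
(no output)
```

View pics/cup.png

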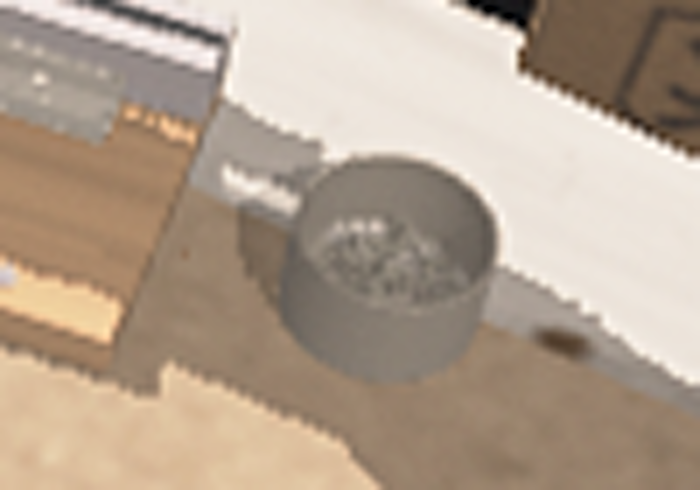

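View pics/cup2.png

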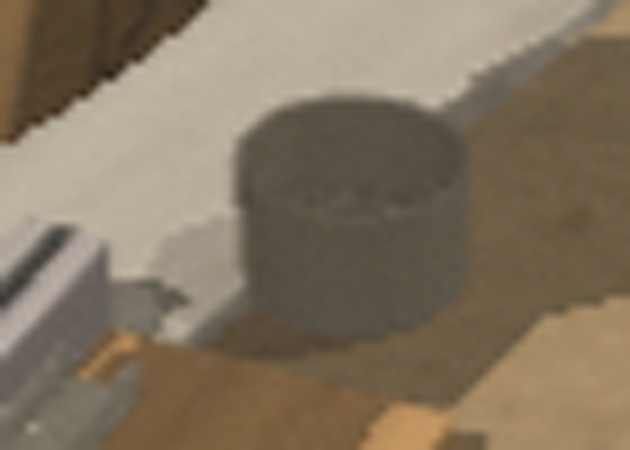

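```bash
python3 - <<'E'
from h import *;import bed
ms=eyes.camera_model('scene');md=eyes.camera_model('side')
def tri(p,q):
    (c1,d1),(c2,d2)=ray(ms,*p),ray(md,*q)
    A=np.stack([d1,-d2],1);s=np.linalg.lstsq(A,c2-c1,rcond=None)[0];P,Q=c1+d1*s[0],c2+d2*s[1];return (P+Q)/2,np.linalg.norm(P-Q)
# rim centre
r=tri((397/7+400,235/7+210),(352/9+280,155/9+170));print(r,bed.tob(r[0]))
b=tri((388/7+400,320/7+210),(357/9+280,275/9+170));print(b)
for p in [(300,220),(495,260),(397,158),(397,310)]: print(bed.tob(onz(ms,p[0]/7+400,p[1]/7+210,r[0][2])))
E
```

```text
(array([ 588.78273488, -342.10675369,   38.35648424]), np.float64(1.601771564940598)) [  -4.5 -258.6]
(array([ 589.91165176, -346.31410531,   -4.0572732 ]), np.float64(2.3560166553471906))
[  -9.9 -228. ]
[  -1.1 -290.4]
[  29.  -250.1]
[ -34.1 -266.7]
```

```bash
python3 -m pendant '[1,4,-2.8,0,0,1,7.6,-2.8,0,0,1,7.6,-2.8,0,0,1,7.6,-2.8,-3,0,1,7.6,-2.8,-6,0,1,7.6,-2.8,-7.5,0,1,7.6,-2.8,-7.5,0]'; python3 - <<'E'
from h import *;import bed
s=readout.get_state();p=s['ee_pos'];print(p,bed.tob(p))
m,im=snap('scene','sc15');cv2.imwrite('pics/sc15c.png',cv2.resize(im[150:280,300:500],None,fx=4,fy=4))
s=readout.get_state();p=s['ee_pos'];print(p,bed.tob(p))
E
```

```text
t: 21.92
ee_pos: [608.5, -283.8, 197.9]
eef_rot: [-0.704, -0.059, 0.061, 0.705]
force: [-0.1, 0.1, 0.6]
gripper_width: -0.002
[ 608.47673621 -283.79311108  197.88056225] [  24.4 -204.3]
[ 609.08444725 -284.36984765  199.07625117] [  24.9 -204.9]
```

View pics/sc15c.png

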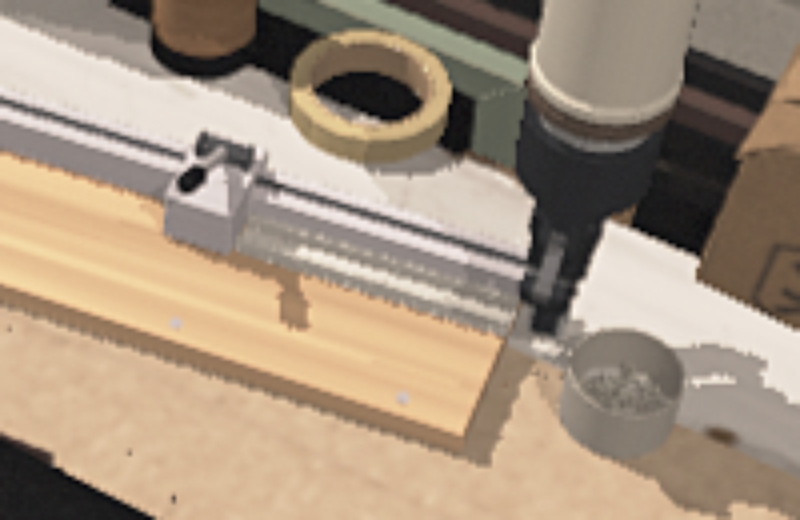

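```bash
python3 -m pendant '[1,-0.03,0.3,-0.3,0,1,-0.1,0.6,-0.3,0,1,-0.13,0.8,-0.3,0,1,-0.13,0.8,-0.3,0,1,-0.13,0.8,-0.3,0]'; python3 - <<'E'
from h import *;import bed
s=readout.get_state();p=s['ee_pos'];print(bed.tob(p),p[2],s['force'])
E
python3 -m pendant '[1,-0.02,0.1,0,0,1,-0.02,0.1,0,0,1,-0.02,0.1,0,0]'; python3 - <<'E'
from h import *;import bed
s=readout.get_state();p=s['ee_pos'];print(bed.tob(p),p[2],s['force'])
E
```

```text
t: 22.6
ee_pos: [607.8, -276.8, 195.9]
eef_rot: [0.705, 0.06, -0.06, -0.705]
force: [-0.4, -0.6, -0.2]
gripper_width: -0.002
[  24.9 -197.3] 195.85894670770963 [-0.44766307 -0.567295   -0.23270069]
t: 22.98
ee_pos: [607.5, -275.8, 195.7]
eef_rot: [-0.705, -0.06, 0.06, 0.705]
force: [-0.2, -0.3, -0.3]
gripper_width: 0.001
[  24.8 -196.2] 195.67789529934754 [-0.20472495 -0.28427379 -0.2988755 ]
```

```bash
python3 -m pendant '[1,-0.02,0.1,0,0,1,-0.03,0.2,0,0,1,-0.03,0.2,0,0]'; python3 - <<'E'
from h import *;import bed
s=readout.get_state();p=s['ee_pos'];print(bed.tob(p),s['force'])
E
python3 -m pendant '[1,-0.02,0.1,0,0,1,-0.02,0.1,0,0,1,-0.02,0.1,0,0]'; python3 - <<'E'
from h import *;import bed
s=readout.get_state();p=s['ee_pos'];print(bed.tob(p),s['force'])
E
```

```text
t: 23.35
ee_pos: [607.3, -273.5, 195.7]
eef_rot: [-0.704, -0.06, 0.06, 0.705]
force: [-0.2, -1.2, 0.1]
gripper_width: -0.001
[  24.9 -193.9] [-0.17218708 -1.18618796  0.11147617]
t: 23.72
ee_pos: [607.0, -272.8, 195.7]
eef_rot: [0.705, 0.06, -0.06, -0.705]
force: [0.3, -0.3, -0.1]
gripper_width: -0.001
[  24.8 -193.1] [ 0.29758966 -0.3429669  -0.08855484]
```

```bash
python3 - <<'E'
from h import *;import bed
m,im=snap('wrist','w16')
s=readout.get_state();p=s['ee_pos'];print(bed.tob(p),s['force'])
cv2.imwrite('pics/w16c.png',cv2.resize(im[200:400,240:420],None,fx=3.3,fy=3,interpolation=cv2.INTER_CUBIC))
E
```

```text
[  24.8 -193.2] [ 0.03626454 -0.8952344  -0.52308199]
```

View pics/w16c.png

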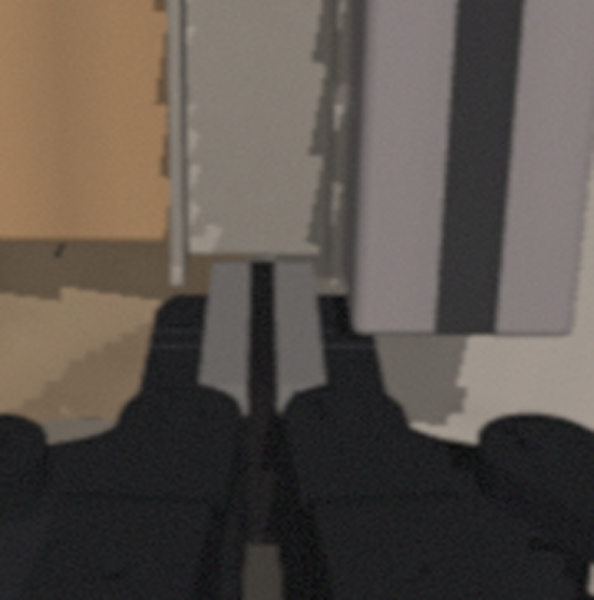

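```bash
python3 -m pendant '[1,0.07,-0.4,0,0,1,0.07,-0.4,0,0,1,0.07,-0.4,-0.6,0,1,0.07,-0.4,-1.1,0,1,0.07,-0.4,-1.1,0,1,0.03,-0.2,-1.1,0,1,0.03,-0.2,-1.1,0,1,0.03,-0.2,-1.1,0]'; python3 - <<'E'
from h import *;import bed
s=readout.get_state();p=s['ee_pos'];print(bed.tob(p),p[2],s['force'])
E
python3 -m pendant '[1,-0.02,0.1,0,0,1,-0.02,0.1,0,0,1,-0.02,0.1,0,0]'; python3 - <<'E'
from h import *;import bed
s=readout.get_state();p=s['ee_pos'];print(bed.tob(p),s['force'])
E
```

```text
t: 24.78
ee_pos: [607.4, -274.7, 184.9]
eef_rot: [-0.705, -0.06, 0.06, 0.705]
force: [-0.9, -0.1, -0.5]
gripper_width: 0.003
[  24.9 -195.1] 184.90006955698217 [-0.92026086 -0.1444774  -0.54579644]
t: 25.15
ee_pos: [607.2, -274.3, 184.9]
eef_rot: [0.705, 0.06, -0.059, -0.704]
force: [-0.4, -1.5, -0.6]
gripper_width: -0.001
[  24.7 -194.7] [-0.38530293 -1.49167175 -0.60239552]
```

```bash
for k in 1 2; do echo; done; python3 -m pendant '[1,-0.02,0.1,0,0,1,-0.02,0.1,0,0,1,-0.02,0.1,0,0]'; python3 - <<'E'
from h import *;import bed
s=readout.get_state();p=s['ee_pos'];print(bed.tob(p),s['force'])
E
python3 -m pendant '[1,-0.01,0.05,0,0,1,-0.01,0.05,0,0,1,-0.01,0.05,0,0]'; python3 - <<'E'
from h import *;import bed
s=readout.get_state();p=s['ee_pos'];print(bed.tob(p),s['force'])
E
python3 -m pendant '[1,-0.01,0.05,0,0,1,-0.01,0.05,0,0,1,-0.01,0.05,0,0]'; python3 - <<'E'
from h import *;import bed
s=readout.get_state();p=s['ee_pos'];print(bed.tob(p),s['force'])
E
```

```text
t: 25.52
ee_pos: [607.0, -274.0, 185.0]
eef_rot: [0.705, 0.06, -0.059, -0.704]
force: [2.0, -5.7, -1.6]
gripper_width: 0.002
[  24.6 -194.4] [ 1.98979117 -5.67007988 -1.62669164]
t: 25.9
ee_pos: [607.0, -273.9, 185.0]
eef_rot: [0.706, 0.06, -0.059, -0.704]
force: [1.7, -6.0, -1.8]
gripper_width: -0.004
[  24.6 -194.2] [ 1.65558747 -6.00713217 -1.82551193]
t: 26.28
ee_pos: [606.9, -273.8, 185.1]
eef_rot: [0.706, 0.06, -0.059, -0.703]
force: [2.5, -6.9, -2.3]
gripper_width: -0.001
[  24.5 -194.1] [ 2.47635313 -6.88170022 -2.26328189]
```

```bash
python3 -m pendant '[1,-0.01,0.1,0,0,1,-0.01,0.1,0,0]'; python3 - <<'E'
from h import *;import bed
s=readout.get_state();p=s['ee_pos'];print(bed.tob(p),s['force'])
m,im=snap('wrist','w17');np.save('w17.npy',m['extrinsics'])
cv2.imwrite('pics/w17c.png',cv2.resize(im[240:340,260:400],None,fx=5,fy=5,interpolation=cv2.INTER_CUBIC))
E
```

```text
t: 26.52
ee_pos: [606.8, -273.5, 185.1]
eef_rot: [0.706, 0.06, -0.058, -0.703]
force: [2.7, -8.5, -3.9]
gripper_width: -0.003
[  24.5 -193.8] [ 2.66684282 -8.46315671 -3.86900415]
```

View pics/w17c.png

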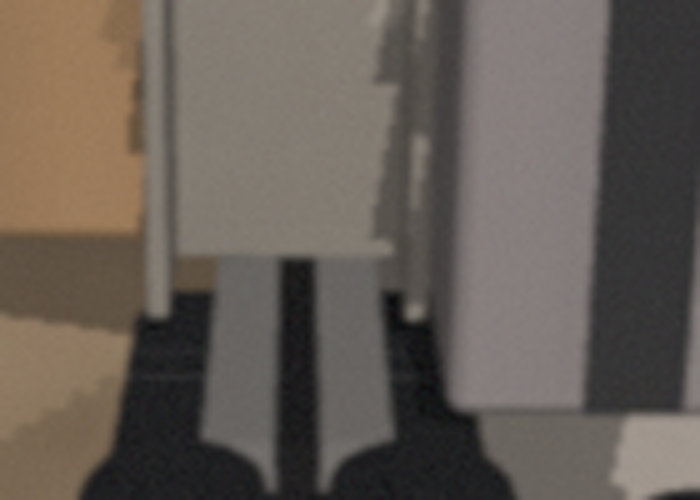

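```bash
cat > e.py <<'E'
from h import *;import bed
m=eyes.camera_model('wrist');m['extrinsics']=np.load('w17.npy')
f=lambda a,b:((a-2)/5+260,(b-2)/5+240)
for n,p,z in [('floor end',(280,255),20),('bed',(70,232),18),('wall near',(157,318),31),('wall far',(415,319),31),('fence end',(470,408),46),('fence f',(560,410),46)]:
    print(n,bed.tob(onz(m,*f(*p),z)))
E
python3 e.py
```

```text
floor end [  23.4 -183. ]
bed [   5.3 -181.8]
wall near [  13.7 -183.2]
wall far [  34.1 -183.3]
fence end [  37.  -182.4]
fence f [  43.4 -182.5]
```

```bash
python3 -m pendant '[1,-0.02,0.1,0,0,1,-0.03,0.2,0,0,1,-0.03,0.2,0,0]'; python3 - <<'E'
from h import *;import bed
s=readout.get_state();p=s['ee_pos'];print(bed.tob(p),s['force'])
m,im=snap('wrist','w18');np.save('w18.npy',m['extrinsics'])
cv2.imwrite('pics/w18c.png',cv2.resize(im[240:340,260:400],None,fx=5,fy=5,interpolation=cv2.INTER_CUBIC))
E
```

```text
t: 26.95
ee_pos: [606.6, -273.0, 185.2]
eef_rot: [0.707, 0.06, -0.058, -0.702]
force: [4.8, -11.6, -6.0]
gripper_width: 0.001
[  24.3 -193.3] [  4.8021664  -11.55333789  -6.00395517]
```

View pics/w18c.png

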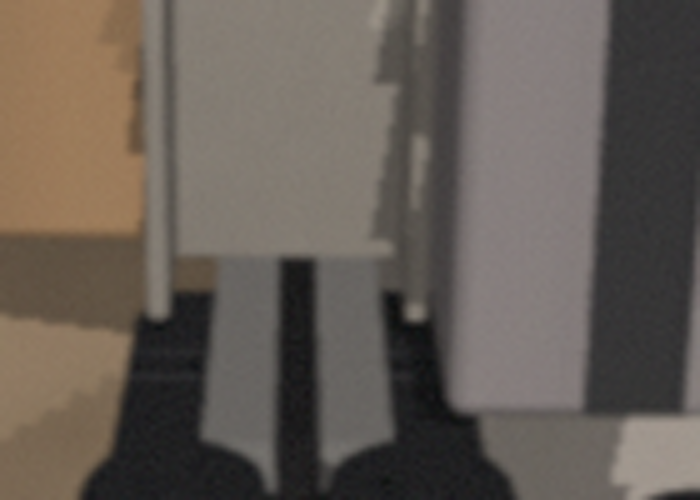

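```bash
python3 -m pendant '[1,0.1,-0.6,0,0,1,0.1,-0.6,0,0,1,0.1,-0.6,1.2,0,1,-0.85,-0.8,1.2,0,1,-0.85,-0.8,1.2,0,1,-0.85,-0.8,1.2,0]'; python3 - <<'E'
from h import *;import bed
s=readout.get_state();p=s['ee_pos'];print(bed.tob(p),p[2],s['force'])
m,im=snap('wrist','w19');np.save('w19.npy',m['extrinsics'])
cv2.imwrite('pics/w19c.png',cv2.resize(im[220:340,260:400],None,fx=5,fy=5,interpolation=cv2.INTER_CUBIC))
E
```

```text
t: 27.75
ee_pos: [597.7, -276.6, 196.7]
eef_rot: [-0.704, -0.06, 0.06, 0.705]
force: [0.8, -1.1, -0.3]
gripper_width: 0.003
[  15.  -195.3] 196.71967239347578 [ 0.79060777 -1.06593078 -0.3344671 ]
```

View pics/w19c.png

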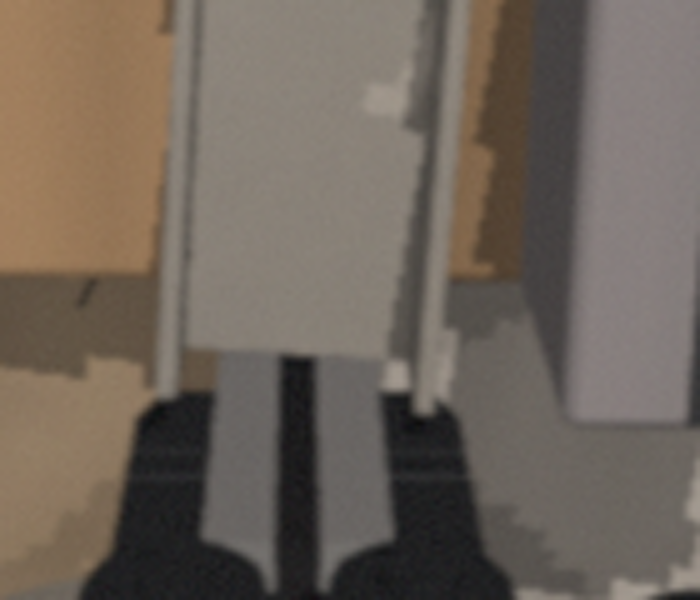

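```bash
python3 - <<'E'
from h import *;import bed
m,im=snap('side','s20');cv2.imwrite('pics/s20c.png',cv2.resize(im[170:260,240:360],None,fx=6,fy=6,interpolation=cv2.INTER_CUBIC))
m,im=snap('scene','sc20');cv2.imwrite('pics/sc20c.png',cv2.resize(im[170:270,330:480],None,fx=5,fy=5,interpolation=cv2.INTER_CUBIC))
E
```

```text
(no output)
```

View pics/s20c.png

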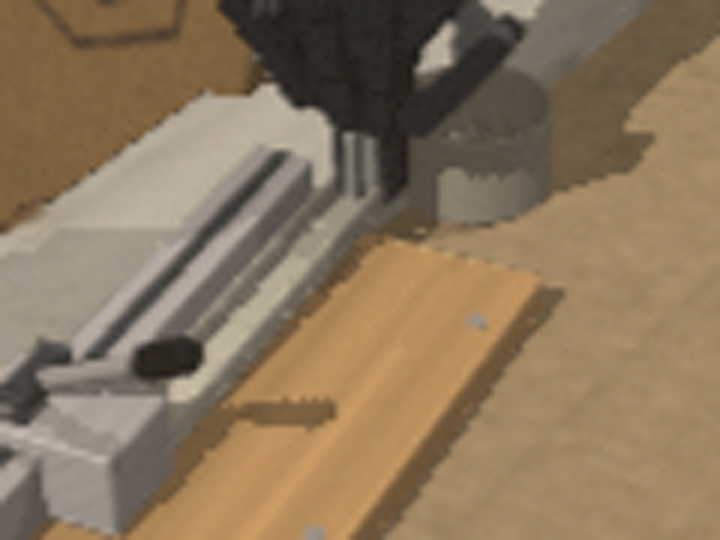

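View pics/sc20c.png

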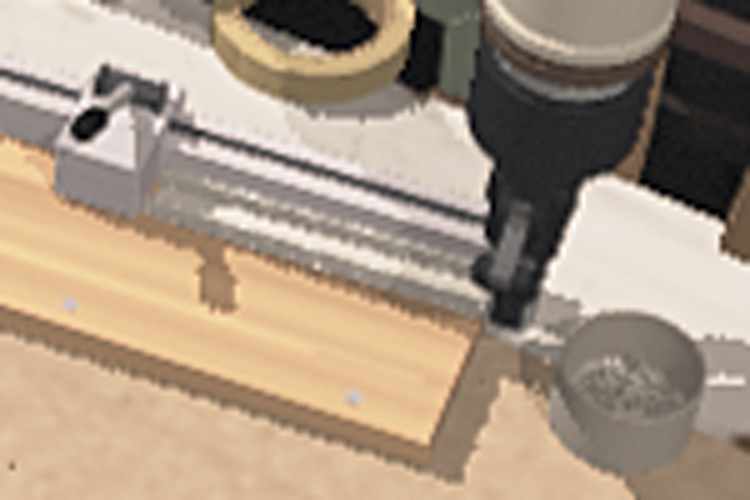

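```bash
python3 -m pendant '[1,0.08,-0.5,0,0,1,0.16,-1,0,0,1,0.25,-1.5,0,0,1,0.25,-1.5,0,0,1,0.25,-1.5,4,0,1,-3,-1,9,0,1,-6,4,9,0,1,-6,4,9,0,1,-6,4,9,0]'; python3 - <<'E'
from h import *;import bed
s=readout.get_state();p=s['ee_pos'];print(bed.tob(p),p[2],s['force'])
m,im=snap('wrist','w21');np.save('w21.npy',m['extrinsics'])
E
```

```text
t: 29.02
ee_pos: [538.1, -236.4, 287.0]
eef_rot: [0.705, 0.06, -0.06, -0.705]
force: [-0.0, 0.6, -0.4]
gripper_width: -0.002
[ -37.2 -146. ] 287.0431444992068 [-0.00303226  0.63167666 -0.39303227]
```

View pics/w21.png

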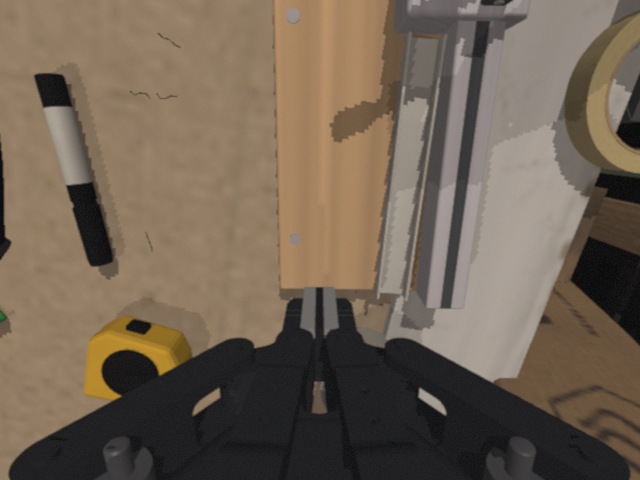

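```bash
python3 - <<'E'
from h import *
im=cv2.imread('pics/w21.png')
cv2.imwrite('pics/w21a.png',cv2.resize(im[0:70,380:540],None,fx=5,fy=5,interpolation=cv2.INTER_CUBIC))
cv2.imwrite('pics/w21b.png',cv2.resize(im[250:330,360:480],None,fx=6,fy=6,interpolation=cv2.INTER_CUBIC))
E
```

```text
(no output)
```

View pics/w21a.png

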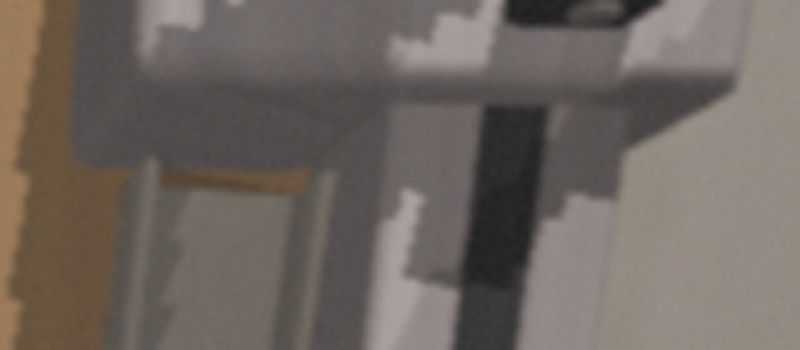

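View pics/w21b.png

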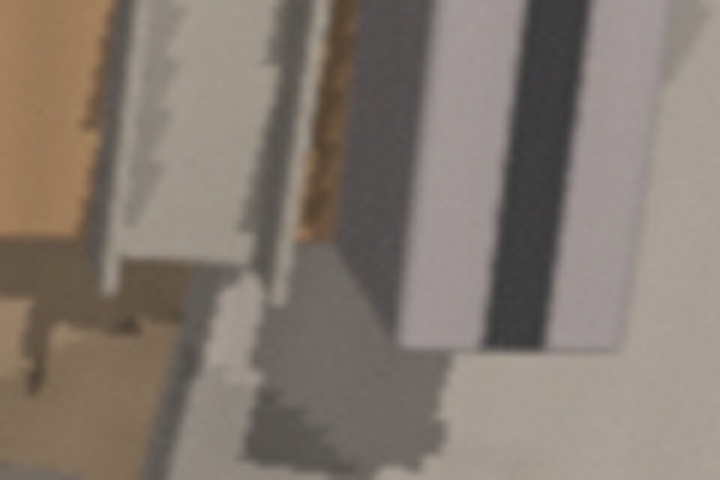

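```bash
cat > e.py <<'E'
from h import *;import bed
m=eyes.camera_model('wrist');m['extrinsics']=np.load('w21.npy')
a=lambda u,v:((u-2)/5+380,(v-2)/5)
b=lambda u,v:((u-2.5)/6+360,(v-2.5)/6+250)
for n,p,z in [('Lwall near',a(152,160),31),('Lwall far',a(325,172),31),('floorL',a(235,188),20),('stop bottom',a(200,168),20),('Rwall near',b(110,293),31),('Rwall far',b(277,303),31),('floorR',b(175,262),20),('bed',b(40,238),18),('bed',b(318,241),18),('fence',b(400,348),46),('fence',b(610,350),46)]:
    print(n,bed.tob(onz(m,*p,z)))
E
python3 e.py
```

```text
Lwall near [ 14.7 -13.9]
Lwall far [ 34.7 -15. ]
floorL [ 27.5 -14. ]
stop bottom [ 23.1 -11.9]
Rwall near [   5.7 -183.1]
Rwall far [  25.8 -184.3]
floorR [  15.7 -184.3]
bed [  -1. -182.]
bed [  33.9 -182.2]
fence [  35.9 -182.3]
fence [  59.6 -182.4]
```

```bash
python3 -m pendant '[0,0.9,5,0,0.18,0,0.9,5,0,0.36,0,0.9,5,0,0.54,0,0.9,5,0,0.72,0,0.9,5,0,0.9,0,0.9,5,0,1.08,0,0.9,5,0,1.26,0,0.9,5,-1,1.44,0,0.9,5,-4,1.57,0,0.9,5,-8,1.57,0,0.9,5,-10.4,1.57,0,0.9,5,-10.4,1.57]'; python3 - <<'E'
from h import *;import bed
s=readout.get_state();p=s['ee_pos'];print(bed.tob(p),p[2],s['force'])
E
```

```text
t: 30.58
ee_pos: [546.9, -187.9, 180.8]
eef_rot: [-0.456, -0.539, 0.54, 0.457]
force: [0.2, 0.4, 0.1]
gripper_width: 1.0
[-20.6 -99.5] 180.7751393034204 [0.15241083 0.36040104 0.06787903]
```

```bash
python3 -m pendant '[0,0.6,0.1,0.1,0,0,1,0.16,0.1,0,0,1.3,0.21,0.1,0,0,1.6,0.26,0.1,0,0,1.9,0.31,0.1,0,0,2.2,0.36,0.1,0,0,2.4,0.39,0.1,0,0,2.6,0.43,0.1,0,0,2.7,0.44,0.1,0,0,2.7,0.44,0.1,0]'; python3 - <<'E'
from h import *;import bed
s=readout.get_state();p=s['ee_pos'];print(bed.tob(p),p[2],s['force'])
E
```

```text
t: 31.82
ee_pos: [570.7, -183.5, 182.9]
eef_rot: [-0.455, -0.538, 0.541, 0.459]
force: [-9.5, -0.6, 6.3]
gripper_width: 0.999
[  3.6 -99.1] 182.87380401841068 [-9.49845248 -0.62640857  6.33602144]
```

```bash
python3 -m pendant '[0,-1,-0.16,0,0,0,-2.5,-0.4,0,0,1,-2.5,-0.4,5,0,1,-1,-6,9,0,1,3.7,-10.4,9,0,1,3.7,-10.4,9,0,1,3.7,-10.4,5,0,1,3.7,-10.4,1.3,0,1,3.7,-10.4,1.3,0,1,3.7,-10.4,1.3,0]'; python3 - <<'E'
from h import *;import bed
s=readout.get_state();p=s['ee_pos'];print(bed.tob(p),p[2],s['force'])
m,im=snap('wrist','w22');np.save('w22.npy',m['extrinsics'])
E
```

```text
t: 33.08
ee_pos: [611.1, -286.0, 197.7]
eef_rot: [0.456, 0.541, -0.54, -0.456]
force: [0.1, -0.1, 0.3]
gripper_width: 0.006
[  26.6 -206.9] 197.66363548132145 [ 0.05600891 -0.11118738  0.33930348]
```

View pics/w22.png

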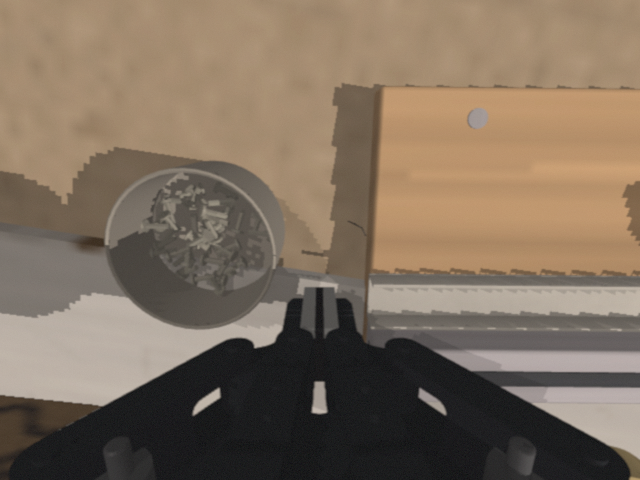

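```bash
python3 - <<'E'
from h import *
im=cv2.imread('pics/w22.png')
cv2.imwrite('pics/w22a.png',cv2.resize(im[240:350,300:420],None,fx=5,fy=5,interpolation=cv2.INTER_CUBIC))
E
```

```text
(no output)
```

View pics/w22a.png

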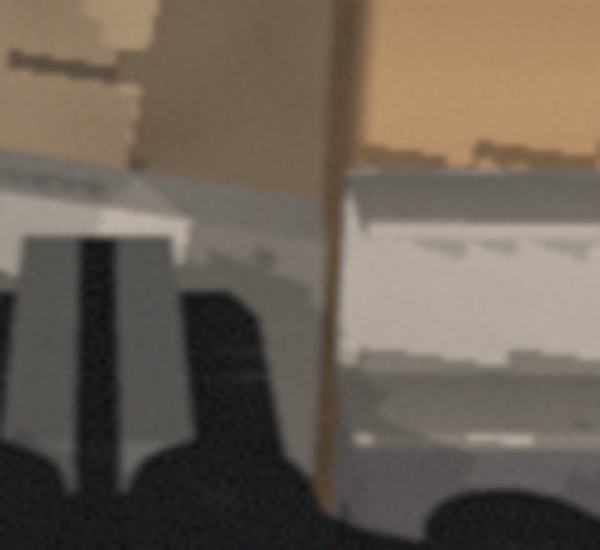

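```bash
cat > e.py <<'E'
from h import *;import bed
m=eyes.camera_model('wrist');m['extrinsics']=np.load('w22.npy')
a=lambda u,v:((u-2)/5+300,(v-2)/5+240)
for n,p,z in [('bed0',(381,90),18),('bed1',(376,200),18),('bed2',a(374,20),18),('bed3',a(360,150),18),('floor',a(343,320),20),('floor',a(346,250),20),('wallnear',a(366,232),31),('wallnear out',a(352,172),31),('wallfar',a(355,438),31),('fingertip r',a(178,238),24),('back r',a(245,300),24)]:
    print(n,bed.tob(onz(m,*p,z)))
E
python3 e.py
```

```text
bed0 [ -64.8 -182.1]
bed1 [ -20.7 -181.8]
bed2 [  -0.8 -181.4]
bed3 [  11.8 -182.1]
floor [  28.2 -183.2]
floor [  21.  -183.2]
wallnear [  14.2 -183.3]
wallnear out [   8.6 -184.8]
wallfar [  34.2 -183.3]
fingertip r [  18.  -199.1]
back r [  24.2 -192.8]
```

```bash
python3 -m pendant '[1,-0.08,0.5,-0.2,0,1,-0.13,0.8,-0.2,0,1,-0.15,0.9,-0.2,0,1,-0.17,1,-0.2,0,1,-0.18,1.05,-0.2,0,1,-0.18,1.1,-0.2,0,1,-0.18,1.1,-0.2,0]'; python3 - <<'E'
from h import *;import bed
s=readout.get_state();p=s['ee_pos'];print(bed.tob(p),p[2],s['force'])
m,im=snap('wrist','w23');np.save('w23.npy',m['extrinsics'])
cv2.imwrite('pics/w23a.png',cv2.resize(im[240:350,300:420],None,fx=5,fy=5,interpolation=cv2.INTER_CUBIC))
E
```

```text
t: 34.0
ee_pos: [609.0, -275.4, 194.6]
eef_rot: [-0.456, -0.54, 0.54, 0.456]
force: [-0.2, 0.3, -0.5]
gripper_width: 0.004
[  26.4 -196. ] 194.64385987498358 [-0.19052451  0.32281502 -0.48284742]
```

View pics/w23a.png

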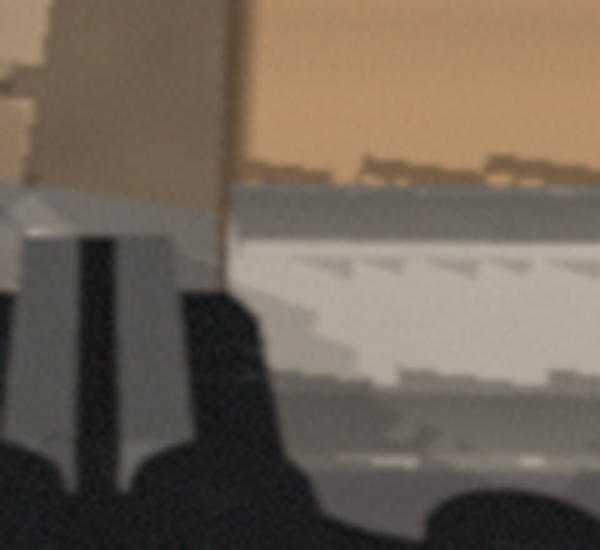

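```bash
python3 -m pendant '[1,-0.01,0.08,0,0,1,-0.02,0.12,0,0,1,-0.02,0.12,0,0]'; python3 - <<'E'
from h import *;import bed
s=readout.get_state();p=s['ee_pos'];print(bed.tob(p),s['force'])
E
python3 -m pendant '[1,-0.01,0.06,0,0,1,-0.02,0.1,0,0,1,-0.02,0.1,0,0]'; python3 - <<'E'
from h import *;import bed
s=readout.get_state();p=s['ee_pos'];print(bed.tob(p),p[2],s['force'])
m,im=snap('wrist','w24');np.save('w24.npy',m['extrinsics'])
cv2.imwrite('pics/w24a.png',cv2.resize(im[240:350,300:420],None,fx=5,fy=5,interpolation=cv2.INTER_CUBIC))
E
```

```text
t: 34.42
ee_pos: [608.8, -274.1, 194.7]
eef_rot: [0.456, 0.54, -0.54, -0.456]
force: [-0.2, -0.2, -0.1]
gripper_width: -0.001
[  26.4 -194.7] [-0.22118879 -0.18572801 -0.13392651]
t: 34.8
ee_pos: [608.6, -273.1, 194.7]
eef_rot: [-0.456, -0.54, 0.54, 0.456]
force: [0.1, -0.2, 0.3]
gripper_width: 0.002
[  26.3 -193.7] 194.69747209942747 [ 0.05965895 -0.18570562  0.34119022]
```

View pics/w24a.png

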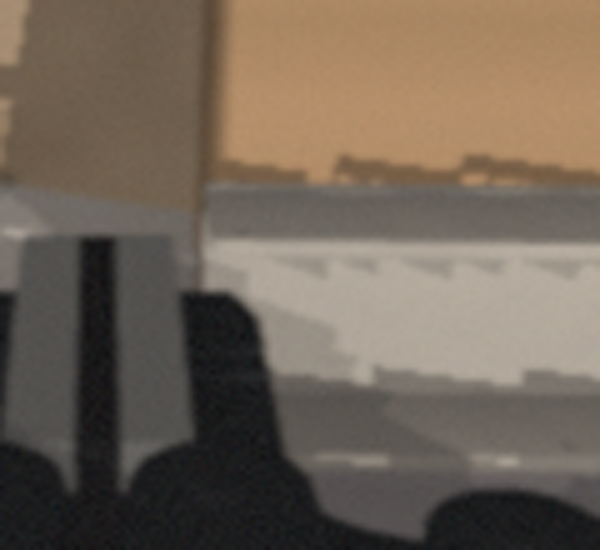

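```bash
python3 -m pendant '[1,-0.02,0.1,0,0,1,-0.03,0.18,0,0,1,-0.03,0.18,0,0]'; python3 - <<'E'
from h import *;import bed
s=readout.get_state();p=s['ee_pos'];print(bed.tob(p),s['force'])
E
python3 -m pendant '[1,-0.01,0.06,0,0,1,-0.02,0.1,0,0,1,-0.02,0.1,0,0]'; python3 - <<'E'
from h import *;import bed
s=readout.get_state();p=s['ee_pos'];print(bed.tob(p),p[2],s['force'])
m,im=snap('wrist','w25');np.save('w25.npy',m['extrinsics'])
cv2.imwrite('pics/w25a.png',cv2.resize(im[240:350,300:420],None,fx=5,fy=5,interpolation=cv2.INTER_CUBIC))
E
```

```text
t: 35.22
ee_pos: [608.3, -271.2, 194.7]
eef_rot: [0.456, 0.54, -0.54, -0.456]
force: [-0.3, 0.7, 0.0]
gripper_width: 0.002
[  26.4 -191.8] [-0.27282955  0.6632978   0.04566444]
t: 35.6
ee_pos: [608.1, -270.3, 194.7]
eef_rot: [-0.456, -0.54, 0.54, 0.456]
force: [0.5, -0.4, 0.4]
gripper_width: 0.001
[  26.3 -190.9] 194.69698582583774 [ 0.45627075 -0.41756726  0.36682767]
```

View pics/w25a.png

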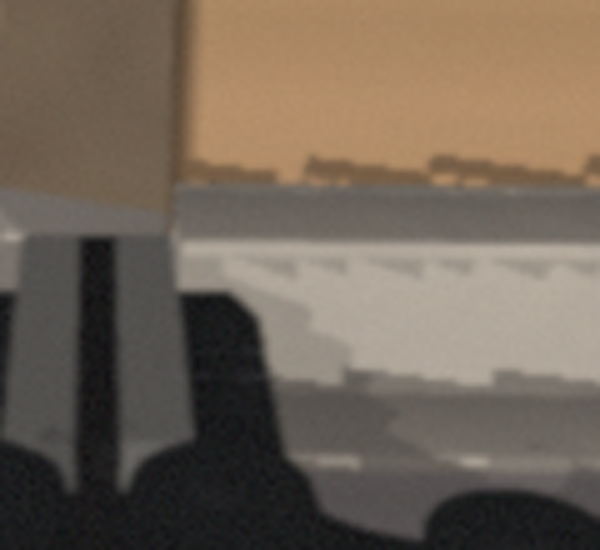

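```bash
python3 -m pendant '[1,-0.01,0.06,0,0,1,-0.02,0.1,0,0,1,-0.02,0.1,0,0]'; python3 - <<'E'
from h import *;import bed
s=readout.get_state();p=s['ee_pos'];print(bed.tob(p),s['force'])
m,im=snap('wrist','w26');np.save('w26.npy',m['extrinsics'])
cv2.imwrite('pics/w26a.png',cv2.resize(im[240:350,300:420],None,fx=5,fy=5,interpolation=cv2.INTER_CUBIC))
E
```

```text
t: 36.02
ee_pos: [608.0, -269.8, 194.7]
eef_rot: [-0.457, -0.54, 0.54, 0.456]
force: [1.0, -1.5, -2.1]
gripper_width: -0.0
[  26.2 -190.4] [ 1.02111051 -1.47735289 -2.11561982]
```

View pics/w26a.png

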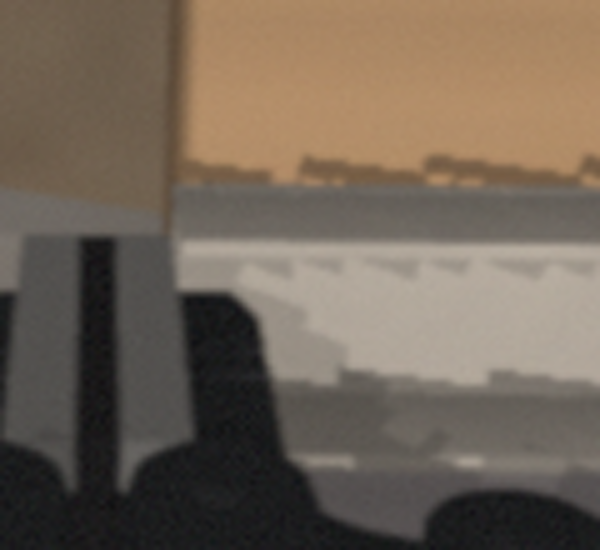

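```bash
cat > e.py <<'E'
from h import *;import bed
a=lambda u,v:((u-2)/5+300,(v-2)/5+240)
for f,bp,w,g in [('w25',(189,150),(180,240),(190,100)),('w26',(181,150),(177,240),(183,100))]:
    m=eyes.camera_model('wrist');m['extrinsics']=np.load(f+'.npy')
    im=cv2.imread(f'pics/{f}.png').astype(int)
    print(f,'bed',bed.tob(onz(m,*a(*bp),18)),'wall',bed.tob(onz(m,*a(*w),31)))
    for r in (255,262,268): print(r,im[r,325:350,2])
    for r in (279,286,288): print(r,im[r,325:350,2])
E
python3 e.py
```

```text
w25 bed [  10.3 -182.1] wall [  13.2 -183.4]
255 [110 109 109 108 110 111 111 110 108  99  97 103 122 138 158 169 173 176
 175 177 177 176 177 177 177]
262 [109 109 109 107 108 110 111 108 107  99  96 109 127 145 165 176 180 178
 180 180 181 180 181 180 179]
268 [111 111 110 110 112 111 112 112 106  98  99 110 129 150 167 178 179 180
 181 179 178 177 179 179 179]
279 [111 111 114 112 112 114 113 110 105  98  99 100 101  99 100  99 100  99
  99  99 100  99  99 102  99]
286 [102 104 103 102 100 102 103  99 101 121 127 114 112 110 111 111 110 110
 109 111 113 109 111 112 111]
288 [ 83  83  83  82  83  83  84  81  91 117 132 141 154 156 154 154 157 155
 156 156 157 154 156 154 156]
w26 bed [  10.3 -182.3] wall [  13.2 -183.2]
255 [109 109 107 110 112 111 112 111 102  96 102 121 139 156 169 174 176 176
 176 176 177 176 176 175 176]
262 [109 110 109 110 109 110 107 105  99  98 110 125 145 164 175 179 180 179
 178 180 179 179 180 180 179]
268 [111 112 112 111 110 110 111 107 101  99 109 127 148 166 176 179 179 178
 179 178 179 179 179 179 179]
279 [111 111 111 112 114 111 110 106  97  96  99 100 100  99 102  99 100  97
 100 102 100 101 102 100 100]
286 [102 103 103 101 102 103 100  98  96 111 118 114 110 111 111 112 111 110
 112 109 110 111 112 111 110]
288 [ 82  85  83  84  81  83  83  83  89 111 128 141 154 155 155 155 157 157
 157 155 155 156 154 153 153]
```

```bash
cat > e.py <<'E'
from h import *;import bed
m=eyes.camera_model('wrist');m['extrinsics']=np.load('w26.npy')
print('cam',bed.tob(ray(m,320,240)[0]))
for n,p,z in [('bed outer',(334.6,268),16),('bed in',(339.5,268),18),('wall',(333.5,288),31),('wall',(335,288),31)]: print(n,bed.tob(onz(m,*p,z)))
# w22, free view
im=cv2.imread('pics/w22.png').astype(int)
m['extrinsics']=np.load('w22.npy')
for r in (200,230,262,268): print(r,im[r,360:384,2])
for r in (276,282,290,300,310,327,328): print(r,im[r,360:384,2])
E
python3 e.py
```

```text
cam [ -48.3 -190.2]
bed outer [  10.3 -182.8]
bed in [   9.5 -180.7]
wall [  13.3 -183.9]
wall [  13.3 -183.2]
200 [107 108 106 107 107 108 109 107 102  96  91  96 100 105 119 132 153 171
 185 190 193 193 194 193]
230 [110 105  91  91 106 111 110 102  96  96  94  99 108 122 140 159 174 179
 180 181 180 180 181 180]
262 [110 111 111 112 108 102  94  93  92  97 107 120 139 158 174 180 182 182
 182 183 182 182 183 182]
268 [111 114 114 115 109 100  94  95  95  99 109 120 136 153 162 169 169 175
 178 180 181 180 179 180]
276 [115 113 115 112 105  95  93  93  92  95  96 102 101 102 101 102 101 101
 101 100 100 100 101 100]
282 [110 109 108 106 101  94  92  97 118 149 159 135 113 111 112 112 112 111
 111 112 108 108 111 111]
290 [120 120 123 120 118 105  98 100 135 165 177 179 180 180 178 177 177 178
 177 179 178 180 179 180]
300 [101 100 108 114 107  92  88 113 152 173 177 176 178 177 177 176 178 178
 176 176 177 176 177 177]
310 [100 101  99  93  86  79  88 117 146 157 161 150 131 128 136 136 136 136
 135 136 137 150 161 166]
327 [102 102  97  88  81  79  79  82  81  85 108 132 143 144 127 109 103 104
 103 104 103 101 103 101]
328 [101 102  96  85  79  78  81  81  82  84  99 124 139 140 125 108 104 102
 103 104 102 102 103 102]
```

```bash
python3 -m pendant '[1,-0.01,0.06,0,0,1,-0.02,0.1,0,0,1,-0.02,0.1,0,0]'; python3 - <<'E'
from h import *;import bed
s=readout.get_state();p=s['ee_pos'];print(bed.tob(p),s['force'])
m,im=snap('wrist','w27');np.save('w27.npy',m['extrinsics'])
for n,p,z in []: pass
im=im.astype(int)
for r in (262,268,286,288): print(r,im[r,325:345,2])
E
```

```text
t: 36.45
ee_pos: [607.8, -269.5, 194.8]
eef_rot: [-0.457, -0.54, 0.54, 0.456]
force: [2.8, -4.2, -3.4]
gripper_width: 0.005
[  26.1 -190.1] [ 2.83156773 -4.16546438 -3.41125719]
262 [108 109 110 109 109 109 107 105  97 100 112 129 150 168 179 180 177 180
 181 179]
268 [111 112 109 109 110 111 111 107  98 101 114 133 152 170 179 180 178 179
 178 179]
286 [102 102 100 104 102 103  99  94  98 113 121 112 111 109 112 111 112 111
 112 111]
288 [ 83  85  80  82  84  81  82  82  88 105 130 148 154 157 154 155 156 154
 156 158]
```

```bash
python3 -m pendant '[1,0.1,-0.6,0,0,1,0.2,-1.3,0,0,1,0.2,-1.3,0,0,1,0.2,-1.3,6,0,1,-0.5,3,9.5,0,1,-1.8,11.3,9.5,0,1,-1.8,11.3,9.5,0,1,-1.8,11.3,9.5,0]'; python3 - <<'E'
from h import *;import bed
s=readout.get_state();p=s['ee_pos'];print(bed.tob(p),p[2],s['force'])
m,im=snap('wrist','w28');np.save('w28.npy',m['extrinsics'])
E
```

```text
t: 37.5
ee_pos: [589.7, -152.9, 289.7]
eef_rot: [0.455, 0.541, -0.541, -0.455]
force: [-0.1, 0.2, -0.4]
gripper_width: -0.003
[ 27.4 -72. ] 289.73610209955945 [-0.0764196   0.22469066 -0.43662371]
```

View pics/w28.png

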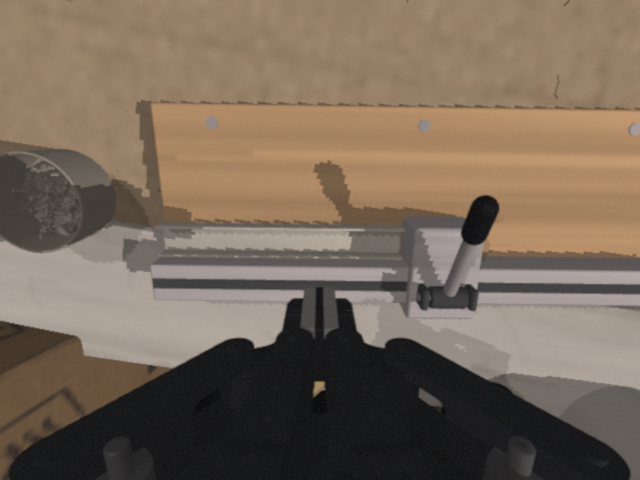

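```bash
python3 - <<'E'
from h import *
im=cv2.imread('pics/w28.png')
A=cv2.resize(im[205:275,370:470],None,fx=7,fy=7,interpolation=cv2.INTER_CUBIC)
cv2.imwrite('pics/w28a.png',A)
cv2.imwrite('pics/w28b.png',cv2.resize(im[205:305,130:230],None,fx=6,fy=6,interpolation=cv2.INTER_CUBIC))
E
```

```text
(no output)
```

View pics/w28a.png

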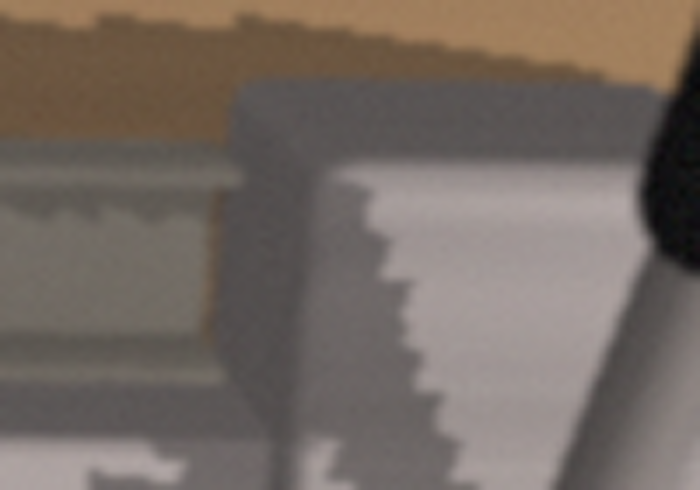

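View pics/w28b.png

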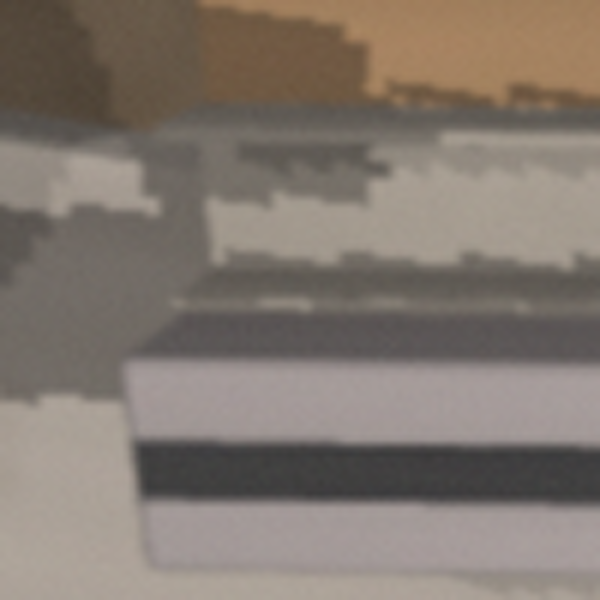

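```bash
cat > e.py <<'E'
from h import *;import bed
m=eyes.camera_model('wrist');m['extrinsics']=np.load('w28.npy')
a=lambda u,v:((u-3)/7+370,(v-3)/7+205)
b=lambda u,v:((u-2.5)/6+130,(v-2.5)/6+205)
for n,p,z in [('wallnear',a(241,175),31),('wallfar',a(228,376),31),('floor',a(208,290),20),('stop bot nr',a(230,95),20),('stop bot',a(218,290),20),('top',a(310,200),56),('top in',a(330,170),56),('Rnear',b(205,130),31),('Rfloor',b(210,230),20),('Rfar',b(178,300),31),('bed', b(160,120),17),('fence',b(125,360),46),('blk left',(482,245),56),('lever tip',(483,215),90)]:
    print(n,bed.tob(onz(m,*p,z)))
E
python3 e.py
```

```text
wallnear [ 14.4 -13.2]
wallfar [ 35.2 -12.8]
floor [ 29.7 -12.7]
stop bot nr [  9.  -12.1]
stop bot [ 29.7 -11.7]
top [  9.9 -13.4]
top in [  7.1 -11.9]
Rnear [  13.4 -176.9]
Rfloor [  28.8 -182.8]
Rfar [  33.9 -182.5]
bed [  15.9 -188.6]
fence [  35.6 -181.9]
blk left [17.1 29.3]
lever tip [-9.4 10.5]
```

```bash
python3 -m pendant '[1,-2.5,3.5,0,0,1,-5.1,7.4,0,0,1,-5.1,7.4,0,0,1,-5.1,7.4,-0.7,0,1,-5.1,7.4,-1.4,0,1,-5.1,7.4,-1.8,0]'; python3 - <<'E'
from h import *;import bed
s=readout.get_state();p=s['ee_pos'];print(bed.tob(p),p[2],s['force'])
m,im=snap('wrist','w29')
m,im=snap('side','s29');cv2.imwrite('pics/s29c.png',cv2.resize(im[170:290,200:360],None,fx=5,fy=5))
E
```

```text
t: 38.3
ee_pos: [538.7, -82.8, 270.8]
eef_rot: [-0.456, -0.539, 0.54, 0.457]
force: [-1.4, -0.6, 3.4]
gripper_width: -0.0
[-11.5   5.5] 270.77420120925643 [-1.42121317 -0.5574774   3.38579679]
```

View pics/w29.png

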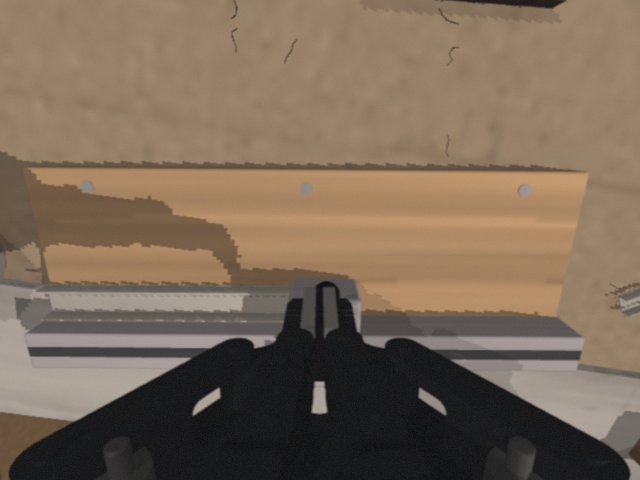

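View pics/s29c.png

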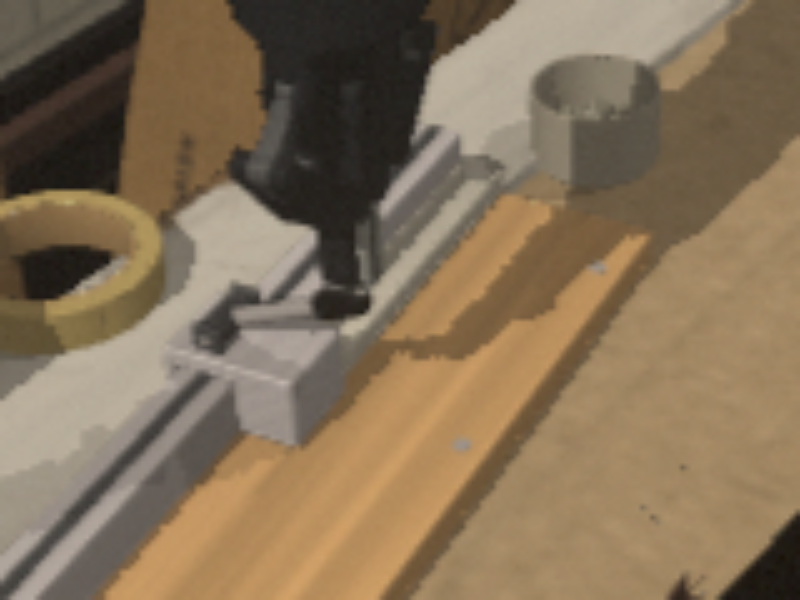

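```bash
python3 -m pendant '[1,0,0,0.9,0,1,-0.07,0.4,0.9,0,1,-0.07,0.4,0.3,0,1,-0.07,0.4,-0.2,0,1,-0.07,0.4,-0.7,0,1,-0.07,0.4,-1.2,0,1,-0.07,0.4,-1.7,0,1,-0.07,0.4,-2.1,0,1,-0.07,0.4,-2.4,0,1,-0.07,0.4,-2.4,0]'; python3 - <<'E'
from h import *;import bed
s=readout.get_state();p=s['ee_pos'];print(bed.tob(p),p[2],s['force'])
E
```

```text
t: 39.65
ee_pos: [538.2, -77.3, 247.5]
eef_rot: [0.456, 0.54, -0.54, -0.456]
force: [-0.3, 0.0, 0.6]
gripper_width: 0.002
[-11.1  11. ] 247.46243994149864 [-0.26878594  0.01229676  0.5714993 ]
```

```bash
python3 -m pendant '[1,0,0,-0.3,0,1,0,0,-0.5,0,1,0,0,-0.7,0,1,0,0,-0.7,0]'; python3 - <<'E'
from h import *;import bed
m,im=snap('side','s30');cv2.imwrite('pics/s30c.png',cv2.resize(im[170:290,200:360],None,fx=5,fy=5))
E
```

```text
t: 40.15
ee_pos: [538.0, -77.4, 241.4]
eef_rot: [-0.456, -0.54, 0.54, 0.456]
force: [-3.4, -0.8, 9.0]
gripper_width: 0.005
```

View pics/s30c.png

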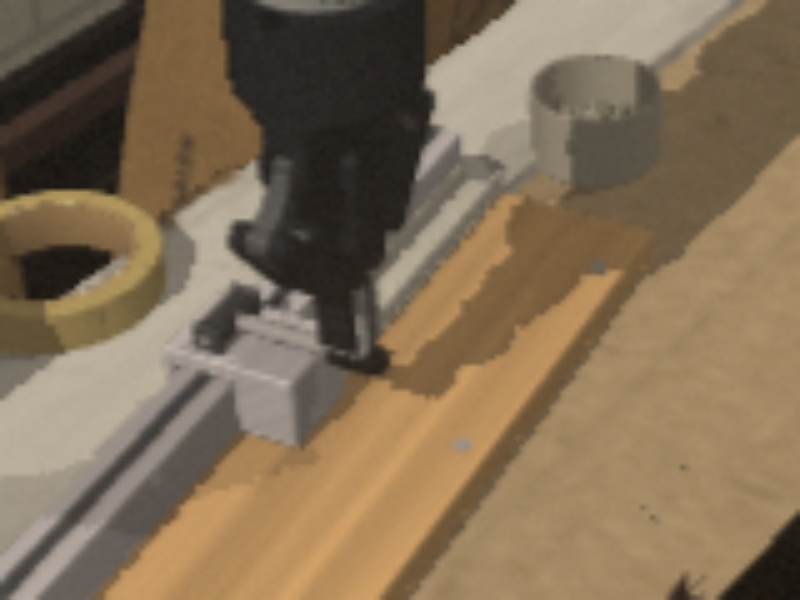

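```bash
python3 -m pendant '[1,0,0,-0.3,0,1,0,0,-0.3,0]'; python3 -m pendant '[1,0,0,1,0,1,0,0,4,0,1,0,-4,8,0,1,1.5,-8,8,0,1,3,-12,7,0,1,3,-12,5,0,1,3,-12,5,0]'; python3 - <<'E'
from h import *;import bed
s=readout.get_state();p=s['ee_pos'];print(bed.tob(p),p[2],s['force'])
m,im=snap('wrist','w31');np.save('w31.npy',m['extrinsics'])
m,im=snap('side','s31');cv2.imwrite('pics/s31c.png',cv2.resize(im[170:290,200:360],None,fx=5,fy=5))
E
```

```text
t: 40.45
ee_pos: [538.0, -77.5, 240.5]
eef_rot: [-0.456, -0.54, 0.54, 0.456]
force: [-9.5, 1.4, 28.2]
gripper_width: 0.0
t: 41.32
ee_pos: [567.2, -197.4, 285.8]
eef_rot: [-0.455, -0.54, 0.541, 0.458]
force: [-0.3, 0.1, 0.6]
gripper_width: 0.001
[  -2.2 -112.2] 285.8156351174314 [-0.29962827  0.06062825  0.63259196]
```

View pics/w31.png

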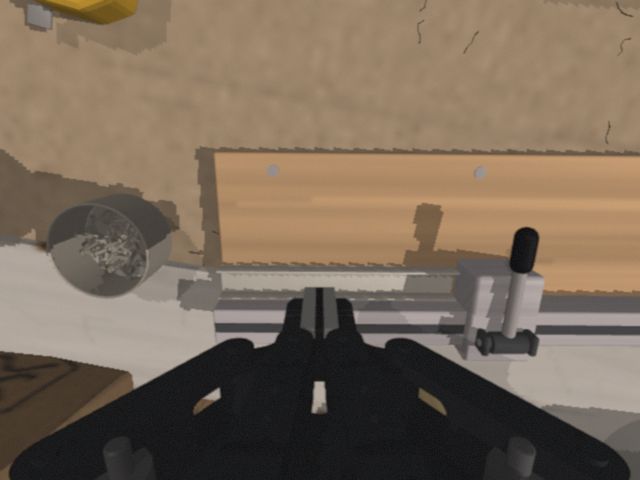

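View pics/s31c.png

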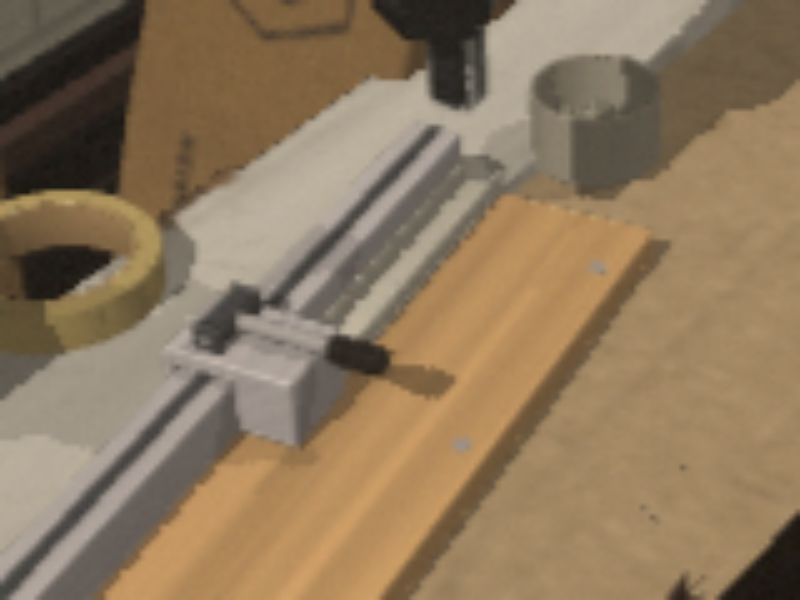

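```bash
python3 - <<'E'
from h import *
im=cv2.imread('pics/w31.png')
A=cv2.resize(im[255:320,430:490],None,fx=7,fy=7,interpolation=cv2.INTER_CUBIC)
B=cv2.resize(im[255:320,195:255],None,fx=7,fy=7,interpolation=cv2.INTER_CUBIC)
C=np.zeros((455,800,3),np.uint8);C[:,:395]=B[:,:395];C[:,405:]=A[:,:395];cv2.imwrite('pics/w31a.png',C)
E
```

```text
(no output)
```

View pics/w31a.png

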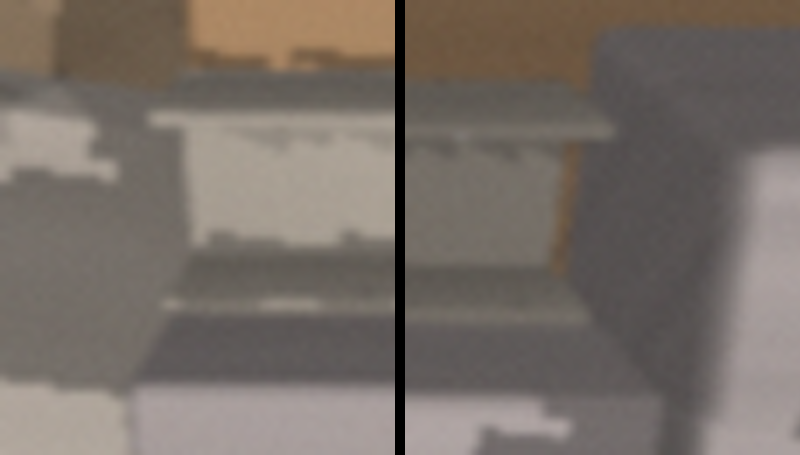

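```bash
cat > e.py <<'E'
from h import *;import bed
im=cv2.imread('pics/w12.png')
cv2.imwrite('pics/w12a.png',cv2.resize(im[100:150,330:430],None,fx=8,fy=8,interpolation=cv2.INTER_CUBIC))
m=eyes.camera_model('wrist');m['extrinsics']=np.load('w31.npy')
a=lambda u,v:((u-405-3)/7+430,(v-3)/7+255)
b=lambda u,v:((u-3)/7+195,(v-3)/7+255)
for n,p,z in [('Lnear',a(612,130),31),('Lfar',a(588,315),31),('Lfloor',a(560,220),20),('stopbot',a(574,220),20),('top',a(715,330),56),('top in',a(745,200),56),('Rnear',b(150,120),31),('Rfar',b(165,302),31),('Rfloor',b(187,190),20),('bed outer',b(180,40),17),('bed in',b(190,40),18),('fence',b(131,390),46)]: print(n,bed.tob(onz(m,*p,z)))
E
python3 e.py
```

```text
Lnear [ 14.6 -13.2]
Lfar [ 35.  -13.2]
Lfloor [ 29.4 -12.6]
stopbot [ 29.4 -11.1]
top [ 24.  -12.4]
top in [ 11.2 -11.5]
Rnear [  14.  -182.8]
Rfar [  33.9 -182.9]
Rfloor [  26.4 -183. ]
bed outer [  10.7 -183.3]
bed in [  10.3 -182. ]
fence [  35.8 -182.1]
```

View pics/w12a.png

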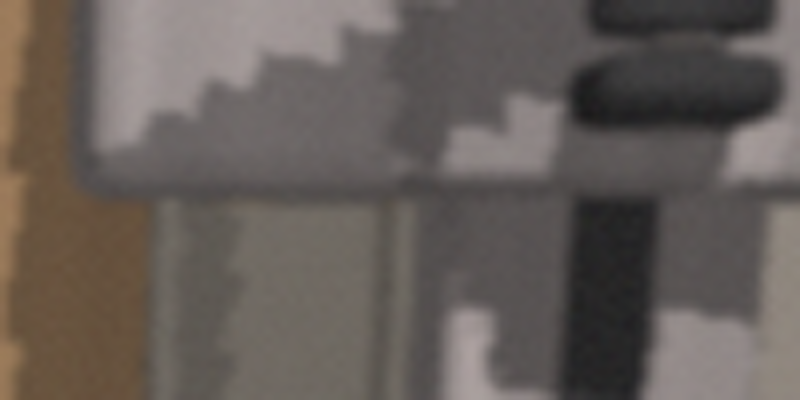

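```bash
python3 - <<'E'
from plant import ticket
print(ticket.hand_in())
E
```

```text
the job is handed in; nothing more can be done
None
```

I handed the job in at about 41.5 s. The profile lies along the fence with its end level with the bed's, the stop is up against it as far as I could tell, and the lever is fully down.

**What I did**
- I picked the white profile on the bed. The other white one left of the bed and the dark brown one are smaller, and the green one was excluded.
- I pushed it square to the fence with open fingers (about 10 N against the fence). Then I slid the stop right with shut fingers on its left end.
- **Correction:** the profile looked about 1 mm too far right, so I pushed its right end back. During that I dragged its right end about 9 mm off the fence. I squared it to the fence again and pushed it back towards the stop, ending at about 4 N.
- I pressed the lever last, to about 28 N with the fingertips at 67–68 mm (fully down is about 68.5 mm).

**Last checks**
- **Along the fence:** both ends of the profile measure parallel to the fence within about 0.5 mm.
- **Flush at the right end:** the profile's end measured −182.9 mm in my bed frame. The bed's edge looks bevelled and read −183.3 mm (outer) to −182.0 mm (inner), so I judge it flush within about 0.5 mm.
- **Stop touching:** this is the least certain. The final picture still shows a 1–1.5 mm sliver of bed at the stop block's lower edge. I take that to be a bevel on the block, because the 4 N push and the finger position at the end of the slide both point to contact, but I could not prove it. I did not push the stop again after the lever was down.
- **Lever:** the side picture shows it level.
- **Forces and clearance:** no reading passed about 30 N, nothing fell, and the robot was clear of everything when I handed in.

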